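# Fit the bearing cover and grease it through its angled nipple

### The arm

A 6-joint arm with a two-finger parallel gripper is mounted at the origin on the work surface. World frame = base frame: x ahead of the robot, y to its left, z up, the work surface at z = 0. Lengths are in m, angles in rad, forces in N, time in s.
With the tool pointing down it reaches from about 0.25 to 0.775 m from the base axis. Payload 4 kg.
Tool frame: the origin (TCP) lies midway between the tips of the shut fingers; the grasp point (between the pads) lies robot.grip_point_offset behind it (robot.grip_point_offset is the distance from the TCP to the grasp point, in m); z points along the fingers, x is the direction in which the jaws open and shut, and the axes are right-handed (so a half turn about z gives the same grasp; the last joint's range is limited). The gripper opens to 94 mm and grips with 3 to 60 N. Pads are 16 mm wide; open, the fingers measure 119 mm over their backs; the gripper's body (75 mm by 177 mm) begins 78 mm behind the grasp point.
Start: joints at [-1.261, 0.087, 1.371, -0, 1.684, -0.103], TCP at [0.221, -0.504, 0.206] pointing down, gripper open.
Joint ranges: [-3.1, 3.1], [-0.76, 2.03], [0.27, 2.55], [-1.08, 4.22], [0.17, 2.65], [-2.57, 2.57]. Speed limits (rad/s): [2.79, 2.79, 3.14, 3.14, 3.14, 3.14].

### API

Orientations are given as [roll, pitch, yaw] about the fixed x, y, z axes, in that order (R = Rz(yaw) Ry(pitch) Rx(roll)).
In Python, from bench import robot, optics, finder gives the robot as it stands. The module is installed in compiled form; this text tells all that it offers.
- The arm moves only by the tool arm_command, never from a script. Its argument "plan" is a list of rows, each a list of 5 numbers: the opening, from 0 (shut) to 1 (fully open), then the shift along the world's x, y, z in m, then the turn about the world's z in degrees. A call has 1 to 10 rows; each row is the pose to reach, as a shift and turn from the pose commanded when the call began; what a row does not reach only later rows make up. A row lasts 1/8 s, in which the tool goes at most 62.5 mm and 10.7 degrees, less where a joint would pass 70% of its speed; a pose out of reach is approached as far as the arm can. A call with a gripper value outside its range is refused whole. The fingers move at their own pace and stop on an object; the grip force is fixed at half the most. Time passes only in rows, so rows that repeat a pose let the fingers close. It gives the time, the measured TCP pose, the force and the opening at its end, in the units of the state.
- robot.get_obs(): the state, without advancing time (a new reading comes with each control period).
- optics.snapshot(name): name is "side" or "top" or "wrist"; returns a dict with "image" (480x640x3 uint8, red, green, blue), "fx", "fy", "cx", "cy" (pixels), "position" and "rotation" of the camera in the world; the wrist camera has in their place "hand_eye" (4x4, takes a point from camera to tool coordinates, whose origin is the TCP and whose axes are the tool frame's). Camera axes: x right, y down, z forward; pixel columns grow to the right and rows downward; lengths in m; the calibration is good to about 2 mm. A picture is of the moment at which its call begins: read the wrist's pose just before it. There is no depth.
- robot.close_job(): hands the job in, once; it reports no verdict.
Trained networks look in the newest picture that a camera, given by its name, has taken for a name from the list of things; names that differ only in an ending like _2 or _b are one class to them, and where a whole thing is asked for, a point or a joint stands for the part that bears it (a point fixed in the world has none). Each returns a list of dicts, best first, with "p" (0 to 1); they miss things now and then, are a little off and sometimes report something else, mostly with a low value. They report only what shows in the picture. A call takes as long as a camera call. They do not tell look-alikes from the thing itself.
- finder.masks_of(label, camera): "pixels" (480x640 bool, what is visible of it) and "extent" ([left, top, right, bottom] in pixels, round what is visible of it).
The state is a dict: "time": time; "joint_positions": joint angles; "qvel": joint speeds; "joint_torque": joint torques, N m; "tool_pos": TCP position; "ee_rot": TCP orientation; "wrist_force": force on the tool from outside, world axes, zero at the start; "wrist_torque": the same for the moment, N m; "width": finger opening in m.
Only numpy, scipy, OpenCV 4.12 (cv2) and the standard library are available. Lean on these libraries where they do the work, as an engineer would, in place of code of your own. Each camera call takes 0.05 s, during which the arm holds its last target.

### The job

Take the aluminium cover plate by its black rib and lower it (do not drop it) over the two locating pins of the green housing until it lies flush, then let go of it. Then take the red-handled grease gun out of its rest, press its nose squarely onto the cover's tilted brass nipple until it snaps on, and push on until the nose is fully home against the nipple's spring. Finish while still holding the gun pressed fully home there, and leave the other things on the bench where they are.

Things in the scene. Friction and masses are not known exactly. Their poses are not given: they have to be found in the camera images.
- base: Green housing, fixed: block 150 (x) x 96 (y) x 40 mm high on a foot 170 x 110 x 8 mm. Origin: centre of its underside, z up. On top two upright steel pins 18 mm tall, upper 7 mm tapered by 3 mm in radius: a 14 mm pin at (x +60, y +32) mm, a 10 mm pin at (x -60, y -32) mm. Turned up to 0.35 rad; its -x side is nearest the robot.
- base_top (a point): Centre of the green housing's flat top, 40 mm above its underside, between the pins; axes as the housing's. The seated cover's origin lies here.
- cover: Loose aluminium plate, 150 (x) x 96 (y) x 10 mm, 0.5 to 0.8 kg, lying flat, right side up. Origin: centre of its underside, z up. Through holes: 16 mm at (x +60, y +32) mm and 12 mm at (x -60, y -32) mm, for the 14 and 10 mm pins: fits one way round only, its x axis along the housing's. Angled boss with brass nipple towards -x, up to 70 mm high. Mass centre near x 0, y 0.
- rib (a point): Grip point on the cover's black rib, at (x +12, y 0, z +34) mm in the cover's frame, axes as the cover's. The rib is 44 mm long (x), 12 mm thick (y) and rises from 10 to 46 mm above the cover's underside.
- nipple: Brass nipple on the cover; origin at (x -30, y 0, z +34) mm in the cover's frame, its z axis leans 0.36 rad from the cover's z towards the cover's -x. Seat disc 34 mm wide, top face 2 mm along z; slippery stem 16 mm wide up to 25 mm; four spring balls round it at 15 mm (23 mm across); steel plunger 10 mm wide, top at 37 mm.
- plunger (a joint): Travel in m of the nipple's spring plunger along its axis: 0 free, 0.011 when the gun's nose sits on the seat disc (fully home, a hard stop). Spring 3 N at 0, about 11 N fully home. Snapping over the balls, just before and as the plunger is met, takes about 9 N of push; from about 0.002 to 0.005 the gun pulls itself on. Let go after that, it stays on but springs back to about 0.0035.
- gun: Rigid push-type grease gun, 110 mm long, 0.2 to 0.4 kg, standing nose down in its rest. Origin: centre of its nose mouth, z from nose to handle. Nose 32 mm wide; mouth 27 mm, narrowing to a 19 mm lip 4 mm inside, then a bore with its floor 24 mm from the mouth. Its turn about its axis is free. Fully home its origin is 2 mm along the nipple's z from the nipple's origin, axes in line.
- handle (a point): Grip point in the gun's red square handle, on the gun's axis 80 mm from its mouth; axes as the gun's. Handle 28 x 28 mm, flats facing the gun's x and y, from 56 to 106 mm; cap to 110 mm; below it a dark flange 44 mm wide from 50 to 56 mm.
- rest: Grey gun rest, fixed: block 80 x 80 x 52 mm with a 35 mm hole through its middle. Origin at the centre of its underside. The gun's flange sits on its top; the gun must rise 55 mm to come free.
- bundle_a: Bystander: standing bundle of four end mill cases, 44 x 44 x 75 mm, blue feet and clear tops. Origin at the centre of its underside.
- bundle_b: Bystander: standing bundle of six end mill cases, 66 x 44 x 75 mm. Origin at the centre of its underside.
- single_case: Bystander: one end mill case lying down, 75 x 21 x 21 mm. Origin at the centre of its underside.
- nut: Bystander: dark steel collet nut, ring of 50 mm diameter, 20 mm high. Origin at the centre of its underside.
- spanner: Bystander: spanner lying flat, 160 mm long. Origin on its underside near the middle.
- oil: Bystander: yellow oil bottle, 48 mm in diameter, 130 mm tall. Origin at the centre of its underside.
Not all that is in view belongs to the job. There is more than one size of the gun; the one meant has the size given above. Leave any pink look-alike of the base alone.

How it is judged:
By the outcome, as a careful person would: the job done as asked, in the order asked, and still so for the second after the job is handed in, while the arm keeps its last pose, push and grip.
It also fails if it takes over 54 s, if anything falls off the work surface, if the arm or the gripper's body presses on something with over 40 N, if the wrist force passes 120 N, or if a joint passes its speed limit or range.

## Working session

There is one attempt and no reset: what is moved stays moved. The work goes in short steps, Python scripts to look and compute and a tool call to move; the robot and the scene stay as the last step left them, time stands still between calls to the robot, and variables do not carry over. Pictures are saved under pics/ and viewed, and the job is handed in when it is done.

Besides the shell and the picture viewer there is one more tool, called after "Request:" as name([rows], argument=value, ...), one row to a line, values as JSON. arm_command: Moves the arm, as the interface text tells. Its arguments: {"type":"object","properties":{"plan":{"type":"array","items":{"type":"array","items":{"type":"number"}}}},"required":["plan"]}

```bash
mkdir -p pics; ls; cat > h.py <<'E'
import numpy as np, cv2
from bench import robot, optics, finder
from scipy.spatial.transform import Rotation as R
def snap(n,f):
    s=optics.snapshot(n); cv2.imwrite('pics/'+f,s['image'][:,:,::-1]); return s
E
python3 - <<'E'
from h import *
o=robot.get_obs(); print(o, robot.grip_point_offset)
for n in ['side','top','wrist']:
    s=snap(n,n+'0.png'); print(n,{k:v for k,v in s.items() if k!='image'})
E
```

```text
pics
{'time': 0.0, 'joint_positions': array([-1.26106930e+00,  8.79690297e-02,  1.37225291e+00, -1.53148711e-05,
        1.68362161e+00, -1.03091652e-01]), 'qvel': array([ 0.00117305,  0.00010826,  0.00235343, -0.00015056, -0.00048617,
        0.00031571]), 'joint_torque': array([-6.07542061e-04, -3.40185463e+01, -3.02424037e+01,  7.17793638e-02,
        3.29476723e-02, -1.76728622e-04]), 'tool_pos': array([ 0.22047959, -0.50326271,  0.20429722]), 'ee_rot': array([-3.14137616e+00,  2.24051526e-03, -1.15797911e+00]), 'wrist_force': array([ 0.36335719, -0.74793664,  0.31768749]), 'wrist_torque': array([ 0.04264273, -0.02124703,  0.01203157]), 'width': 0.09409928836781996} 0.0188
side {'fx': 607.446138045982, 'fy': 607.446138045982, 'cx': 310.814634229693, 'cy': 239.0824405668809, 'position': array([0.40466499, 1.04445788, 1.21350511]), 'rotation': array([-2.39510623,  0.00581573, -3.07405887])}
top {'fx': 547.0107338265011, 'fy': 547.0107338265011, 'cx': 328.68567331827904, 'cy': 243.55876564646374, 'position': array([0.42472283, 0.01344307, 1.1489615 ]), 'rotation': array([-3.07201586e+00,  2.77001518e-03, -1.59021618e+00])}
wrist {'fx': 412.3243923065325, 'fy': 412.3243923065325, 'cx': 323.5867351716128, 'cy': 238.72757456970118, 'hand_eye': array([[ 9.99999712e-01, -2.25257670e-04, -7.25072080e-04,
         1.23315777e-04],
       [ 3.87455332e-04,  9.72670631e-01,  2.32188917e-01,
        -6.63027507e-02],
       [ 6.52953984e-04, -2.32189131e-01,  9.72670438e-01,
        -1.80900998e-01],
       [ 0.00000000e+00,  0.00000000e+00,  0.00000000e+00,
         1.00000000e+00]])}
```

View pics/top0.png

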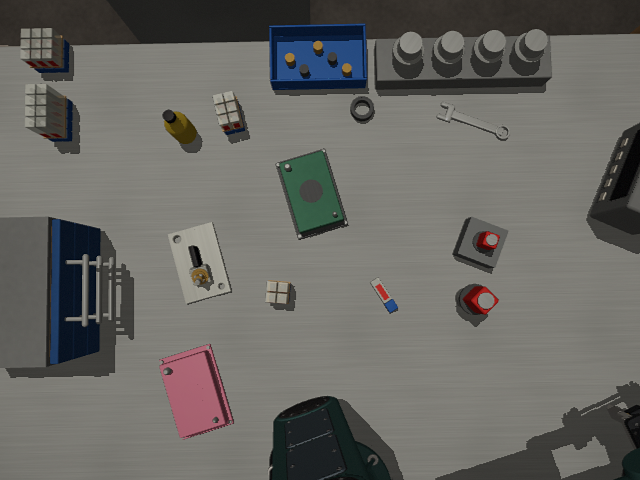

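View pics/side0.png

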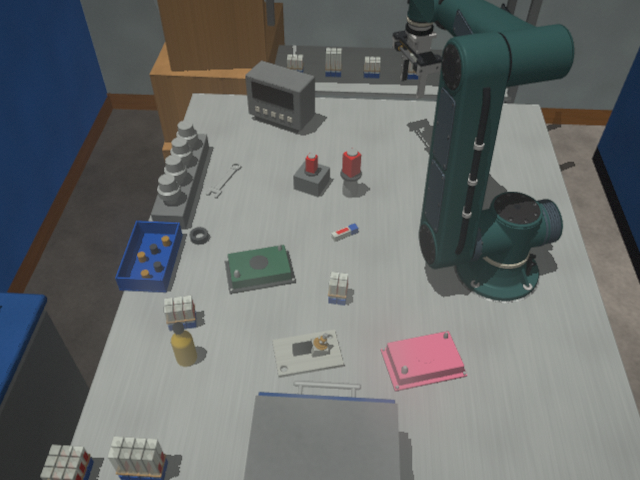

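View pics/wrist0.png

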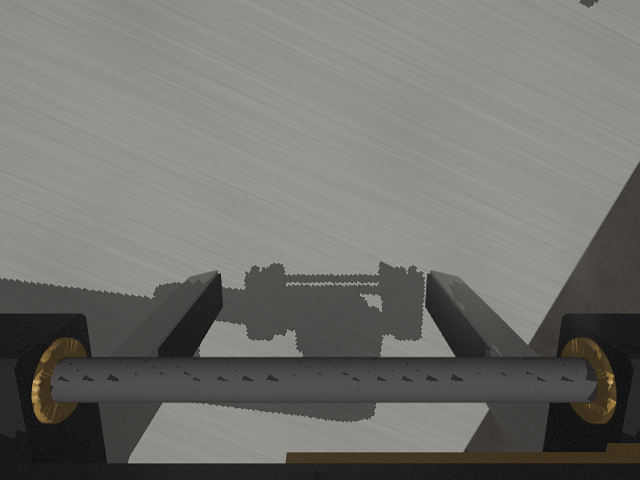

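```bash
cat >> h.py <<'E'
def rot(v): return R.from_euler('xyz',v).as_matrix()
def campose(s,o=None):
    if 'position' in s: return rot(s['rotation']),np.array(s['position'])
    Rt=rot(o['ee_rot']); H=s['hand_eye']
    return Rt@H[:3,:3], Rt@H[:3,3]+o['tool_pos']
def px2w(s,uv,z,o=None):
    Rc,p=campose(s,o); uv=np.atleast_2d(uv)
    d=np.c_[(uv[:,0]-s['cx'])/s['fx'],(uv[:,1]-s['cy'])/s['fy'],np.ones(len(uv))]@Rc.T
    return p+d*((z-p[2])/d[:,2])[:,None]
def w2px(s,X,o=None):
    Rc,p=campose(s,o); c=(np.atleast_2d(X)-p)@Rc
    return np.c_[c[:,0]/c[:,2]*s['fx']+s['cx'],c[:,1]/c[:,2]*s['fy']+s['cy']]
E
python3 - <<'E'
from h import *
s=optics.snapshot('top')
for n in ['base','cover','gun','rest','rib','nipple','bundle_a','single_case']:
    for d in finder.masks_of(n,'top')[:4]: 
        e=d['extent']; c=[(e[0]+e[2])/2,(e[1]+e[3])/2]; print(n,round(d['p'],2),e,px2w(s,c,0.03).round(3)[0])
print('pins',px2w(s,[[287,168],[335,215]],.058).round(3))
print('holes',px2w(s,[[176,239],[221,288]],.01).round(3))
print('gun',px2w(s,[[491,239]],.11).round(3))
E
```

```text
base 0.84 [274.5, 147.5, 346.5, 237.8] [0.609 0.051 0.03 ]
base 0.75 [157.8, 342.0, 232.3, 441.0] [0.209 0.29  0.03 ]
base 0.73 [348.1, 95.1, 376.0, 125.2] [ 0.78 -0.06  0.03]
base 0.43 [370.6, 281.5, 398.1, 312.7] [ 0.391 -0.096  0.03 ]
cover 0.7 [166.0, 224.0, 232.5, 302.1] [0.468 0.281 0.03 ]
gun 0.89 [474.6, 230.6, 503.8, 255.4] [ 0.497 -0.314  0.03 ]
gun 0.63 [453.7, 283.1, 499.3, 313.4] [ 0.385 -0.284  0.03 ]
rest 0.67 [450.4, 219.6, 506.4, 264.8] [ 0.5   -0.292  0.03 ]
rib 0.76 [169.0, 223.3, 233.0, 305.4] [0.465 0.277 0.03 ]
nipple 0.51 [190.0, 269.9, 208.2, 282.2] [0.441 0.281 0.03 ]
bundle_a 0.88 [268.0, 279.6, 290.7, 304.6] [0.406 0.118 0.03 ]
bundle_a 0.62 [214.9, 90.6, 241.9, 138.3] [0.777 0.219 0.03 ]
single_case 0.55 [372.0, 281.0, 399.0, 312.4] [ 0.392 -0.099  0.03 ]
pins [[0.655 0.096 0.058]
 [0.558 0.001 0.058]]
holes [[0.52  0.334 0.01 ]
 [0.416 0.24  0.01 ]]
gun [[ 0.5   -0.294  0.11 ]]
```

```bash
python3 - <<'E'
from h import *
t=optics.snapshot('top'); s=optics.snapshot('side')
def tri(a,b):
    A=[];B=[]
    for c,uv in((t,a),(s,b)):
        Rc,p=campose(c); d=Rc@np.array([(uv[0]-c['cx'])/c['fx'],(uv[1]-c['cy'])/c['fy'],1]); d/=np.linalg.norm(d)
        P=np.eye(3)-np.outer(d,d); A.append(P);B.append(P@p)
    A=np.vstack(A);B=np.hstack(B); x,r,_,_=np.linalg.lstsq(A,B,rcond=None); return x.round(3),r
print(tri((85,257),(295,384)),tri((85,325),(358,386)))
print('cab top edge',tri((50,218),(258,397)),tri((50,366),(397,404)))
cv2.imwrite('pics/top_gun.png',cv2.resize(t['image'][200:340,360:540,::-1],None,fx=4,fy=4,interpolation=3))
cv2.imwrite('pics/side_z.png',cv2.resize(s['image'][280:420,200:400,::-1],None,fx=4,fy=4,interpolation=3))
E
```

```text
(array([0.48 , 0.456, 0.161]), array([5.60665424e-06])) (array([0.358, 0.454, 0.163]), array([7.35345488e-06]))
cab top edge (array([0.546, 0.505, 0.192]), array([8.00082378e-07])) (array([0.289, 0.501, 0.19 ]), array([1.75733574e-07]))
```

View pics/top_gun.png

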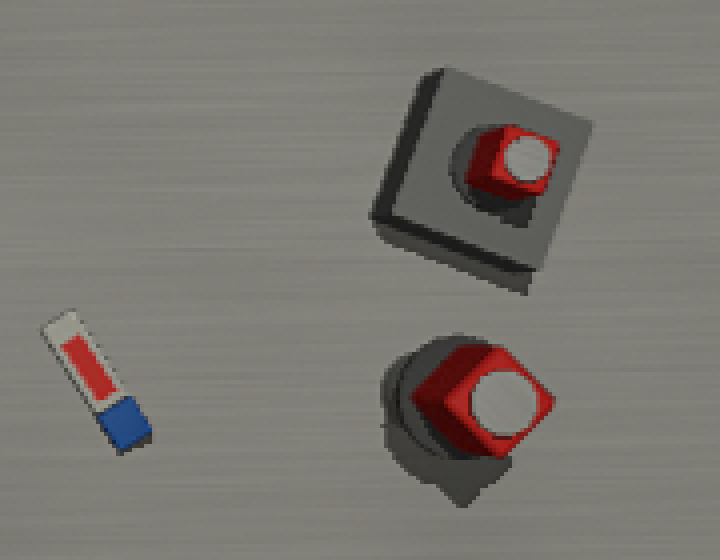

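View pics/side_z.png

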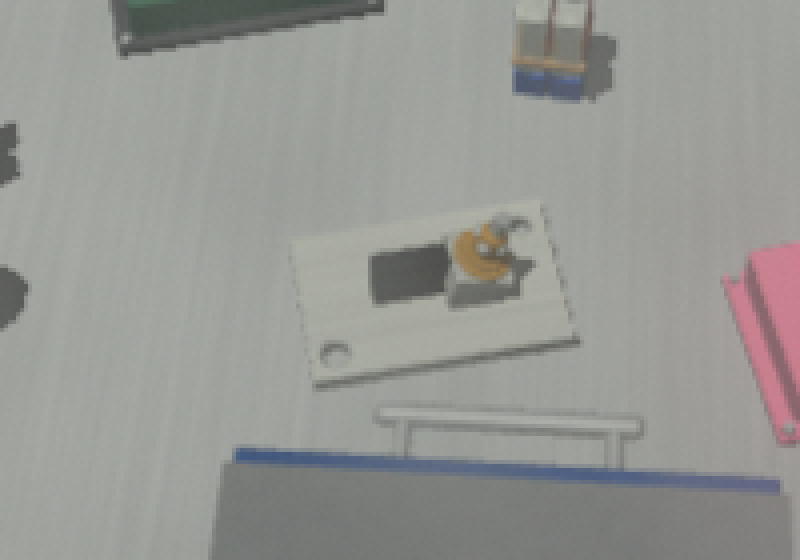

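Request:
arm_command([
  [1,0.015,0.055,0.02,0],
  [1,0.03,0.11,0.04,0],
  [1,0.05,0.165,0.04,0],
  [1,0.07,0.22,0.04,0],
  [1,0.09,0.275,0.04,0],
  [1,0.11,0.33,0.04,0],
  [1,0.13,0.385,0.04,0],
  [1,0.15,0.44,0.04,0],
  [1,0.17,0.495,0.04,0],
  [1,0.19,0.55,0.04,0],
])

```text
time: 1.95
tool_pos: [0.411, 0.0481, 0.2459]
ee_rot: [-3.14, -0.001, -1.158]
wrist_force: [0.2, -0.7, -0.1]
width: 0.0941
```

Request:
arm_command([
  [1,0.015,0.055,0,-3],
  [1,0.03,0.11,0,-6],
  [1,0.045,0.165,0,-9],
  [1,0.06,0.22,-0.015,-10],
  [1,0.06,0.24,-0.03,-10],
  [1,0.06,0.24,-0.03,-10],
  [1,0.06,0.24,-0.03,-10],
])

```text
time: 2.82
tool_pos: [0.4707, 0.2849, 0.2162]
ee_rot: [-3.141, -0.001, -1.334]
wrist_force: [-0.1, 0.2, 0.5]
width: 0.0937
```

```bash
python3 - <<'E'
from h import *
o=robot.get_obs();print(o['tool_pos'],o['ee_rot'],o['time'])
s=snap('wrist','w1.png')
for n in ['rib','nipple','cover']:
    for d in finder.masks_of(n,'wrist')[:2]: print(n,d['p'],d['extent'])
E
```

```text
[0.47070835 0.28488609 0.21617804] [-3.14101098e+00 -7.58505966e-04 -1.33372424e+00] 2.825
rib 0.89 [270.3, 125.7, 372.1, 287.4]
nipple 0.7 [302.8, 233.2, 340.1, 280.3]
cover 0.7 [268.6, 126.1, 373.9, 286.2]
cover 0.56 [542.4, 22.7, 640.0, 217.7]
```

View pics/w1.png

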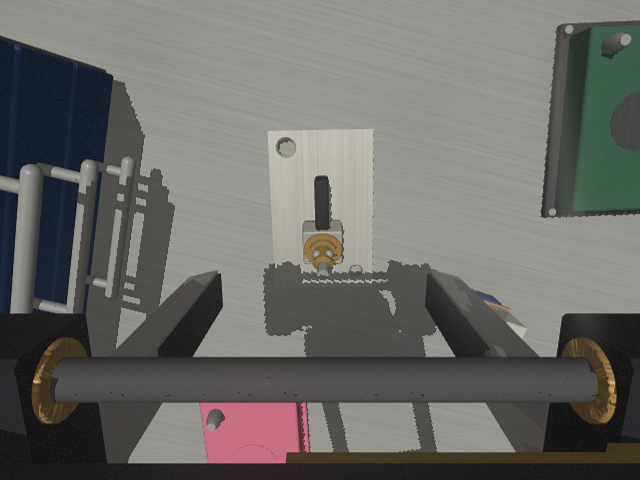

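```bash
python3 - <<'E'
from h import *
im=cv2.imread('pics/w1.png'); cv2.imwrite('pics/w1z.png',cv2.resize(im[110:300,240:400],None,fx=4,fy=4,interpolation=3))
E
```

```text
(no output)
```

View pics/w1z.png

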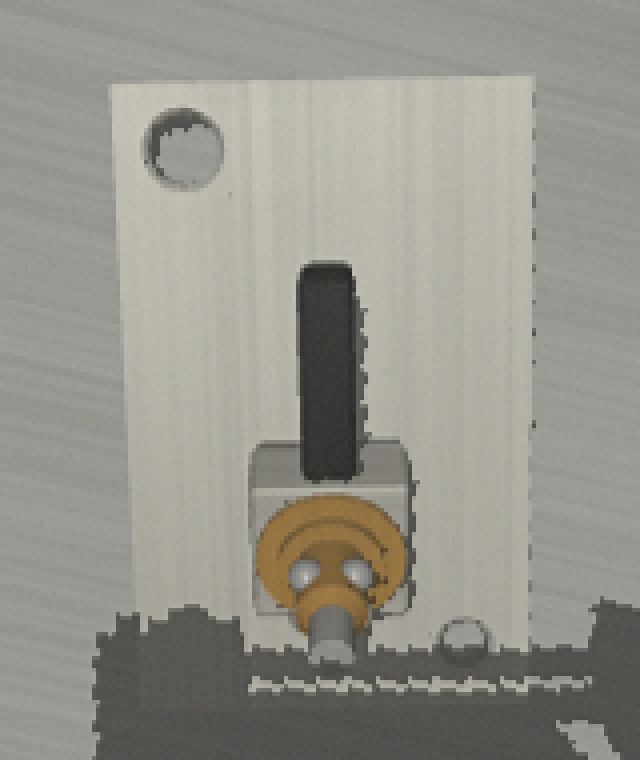

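```bash
cat >> h.py <<'E'
from scipy.optimize import least_squares
def fit(s,o,loc,px,x0):
    loc=np.array(loc,float)/1000; px=np.array(px,float)
    def X(p): 
        c,n=np.cos(p[2]),np.sin(p[2]); return np.c_[p[0]+c*loc[:,0]-n*loc[:,1],p[1]+n*loc[:,0]+c*loc[:,1],loc[:,2]]
    r=least_squares(lambda p:(w2px(s,X(p),o)-px).ravel(),x0,loss='soft_l1'); print(r.x.round(4)); print((r.fun.reshape(-1,2)).round(1)); return r.x
E
python3 - <<'E'
from h import *
o=robot.get_obs(); s=optics.snapshot('wrist')
p=fit(s,o,[[75,48,10],[75,-48,10],[60,32,10],[-60,-32,10],[34,0,46]],[[267.5,131.5],[373.3,129.3],[286,147.3],[355.8,270],[321.8,176]],[.468,.287,.245])
c,n=np.cos(p[2]),np.sin(p[2])
print('rib',p[0]+.012*c,p[1]+.012*n,'yaw t',p[2]-np.pi/2, np.degrees(p[2]-np.pi/2-o['ee_rot'][2]), o['tool_pos'])
E
```

```text
[0.472  0.2866 0.2572]
[[ 0.3 -0.8]
 [-0.  -0.9]
 [ 0.  -0.1]
 [ 0.3  0.6]
 [-0.6  2.4]]
rib 0.48363147463348416 0.28967879232661925 yaw t -1.3135590662182293 1.1934840977971584 [0.47109788 0.28505711 0.21681621]
```

Request:
arm_command([
  [0.6,0.0125,0.0045,-0.05,1.2],
  [0.5,0.0125,0.0045,-0.1,1.2],
  [0.5,0.0125,0.0045,-0.15,1.2],
  [0.5,0.0125,0.0045,-0.18,1.2],
  [0.5,0.0125,0.0045,-0.198,1.2],
  [0.5,0.0125,0.0045,-0.198,1.2],
  [0.5,0.0125,0.0045,-0.198,1.2],
])

```text
time: 3.95
tool_pos: [0.4845, 0.2912, 0.0194]
ee_rot: [-3.138, 0.001, -1.312]
wrist_force: [-0.2, 0.2, 0.6]
width: 0.0468
```

```bash
python3 - <<'E'
from h import *
snap('wrist','w2.png')
E
```

```text
(no output)
```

View pics/w2.png

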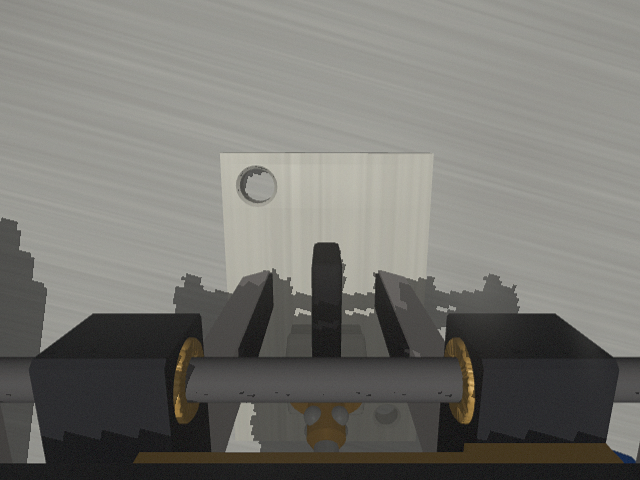

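Request:
arm_command([
  [0.3,0,0,0,0],
  [0.0,0,0,0,0],
  [0,0,0,0,0],
  [0,0,0,0,0],
  [0,0,0,0,0],
  [0,0,0,0.02,0],
  [0,0,0,0.05,0],
  [0,0,0,0.08,0],
  [0,0,0,0.08,0],
])

```text
time: 5.12
tool_pos: [0.4843, 0.2915, 0.0989]
ee_rot: [-3.138, 0.001, -1.311]
wrist_force: [0.9, 1.4, -5.4]
width: 0.012
```

```bash
python3 - <<'E'
from h import *
o=robot.get_obs(); print(o['tool_pos'],o['ee_rot'],o['width'],o['wrist_force'],o['wrist_torque'])
snap('wrist','w3.png')
E
```

```text
[0.48429151 0.29147649 0.09888591] [-3.13759574e+00  1.02164514e-03 -1.31143928e+00] 0.012027523019090979 [ 0.85056316  1.38308456 -5.37217816] [ 0.00203318 -0.14712623  0.00246729]
```

View pics/w3.png

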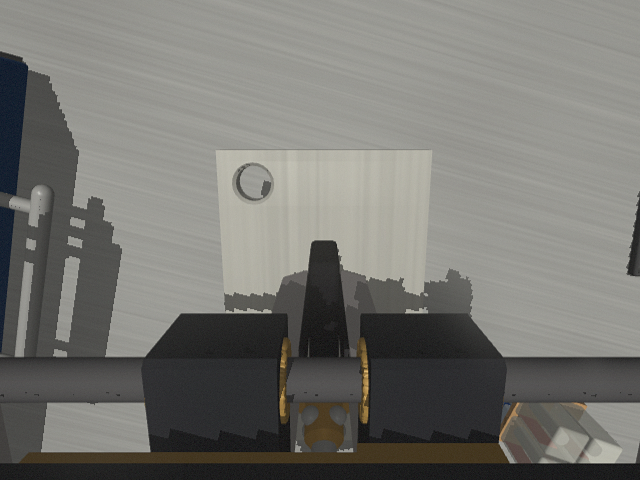

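```bash
python3 - <<'E'
from h import *
o=robot.get_obs(); s=optics.snapshot('wrist'); im=s['image'][:,:,::-1]
cv2.imwrite('pics/w3z.png',cv2.resize(im[140:210,205:445],None,fx=3.3,fy=3.3,interpolation=3))
dz=(o['tool_pos'][2]-.0194)*1000
p=fit(s,o,[[75,48,10+dz],[75,-48,10+dz],[60,32,10+dz]],[[217,150.5],[432,150.5],[254,182.5]],[.472,.287,.257])
# in tool frame 2D
c,n=np.cos(p[2]),np.sin(p[2]); print('rib rel tcp',p[0]+.012*c-o['tool_pos'][0],p[1]+.012*n-o['tool_pos'][1],p[2]-np.pi/2-o['ee_rot'][2])
E
```

```text
[0.4705 0.2874 0.2562]
[[ 0.7 -0.7]
 [-1.6 -0.1]
 [ 0.3  0.8]]
rib rel tcp -0.0009307488324179491 -0.00035343873177490215 -0.003090171381099349
```

View pics/w3z.png

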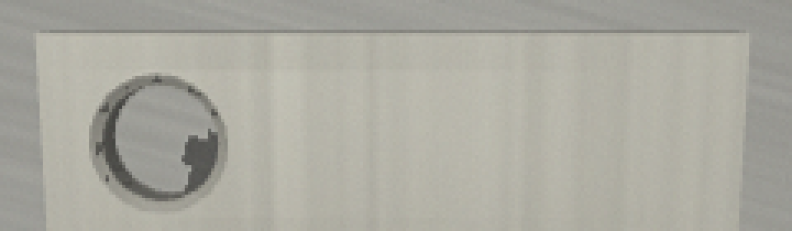

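Request:
arm_command([
  [0,0,-0.01,0.05,0],
  [0,0,-0.05,0.09,0.5],
  [0,0,-0.1,0.1,1],
  [0,-0.005,-0.15,0.1,1.6],
  [0,-0.01,-0.2,0.1,1.6],
  [0,-0.014,-0.25,0.1,1.6],
  [0,-0.014,-0.28,0.1,1.6],
  [0,-0.014,-0.28,0.1,1.6],
  [0,-0.014,-0.28,0.1,1.6],
])

```text
time: 6.35
tool_pos: [0.4683, 0.0113, 0.1956]
ee_rot: [3.139, 0.002, -1.284]
wrist_force: [-0.3, -0.0, -6.6]
width: 0.0113
```

```bash
python3 - <<'E'
from h import *
o=robot.get_obs(); print(o['tool_pos'],o['ee_rot'],o['width'])
snap('wrist','w4.png')
E
```

```text
[0.46832108 0.01125264 0.19558865] [ 3.13858862e+00  2.14452355e-03 -1.28365910e+00] 0.011311025023644183
```

View pics/w4.png

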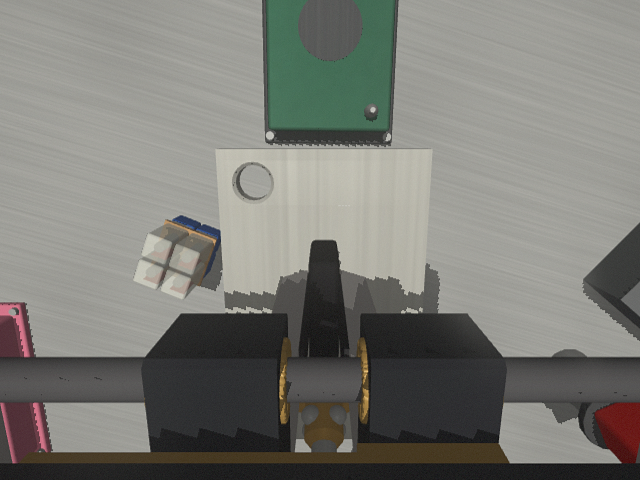

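Request:
arm_command([
  [0,0.01,0.003,0.06,0],
  [0,0.024,0.006,0.12,0],
  [0,0.024,0.006,0.12,0],
  [0,0.024,0.006,0.12,0],
])

```text
time: 6.9
tool_pos: [0.4926, 0.0175, 0.3158]
ee_rot: [3.139, 0.001, -1.282]
wrist_force: [-0.3, 0.2, -6.4]
width: 0.0118
```

```bash
python3 - <<'E'
from h import *
o=robot.get_obs(); print(o['tool_pos'],o['ee_rot'],o['width'])
s=snap('wrist','w5.png')
cv2.imwrite('pics/w5z.png',cv2.resize(s['image'][0:200,200:440,::-1],None,fx=3,fy=3,interpolation=3))
E
```

```text
[0.49263967 0.01754417 0.31580413] [ 3.13893180e+00  1.07512546e-03 -1.28214377e+00] 0.011825956739327926
```

View pics/w5z.png

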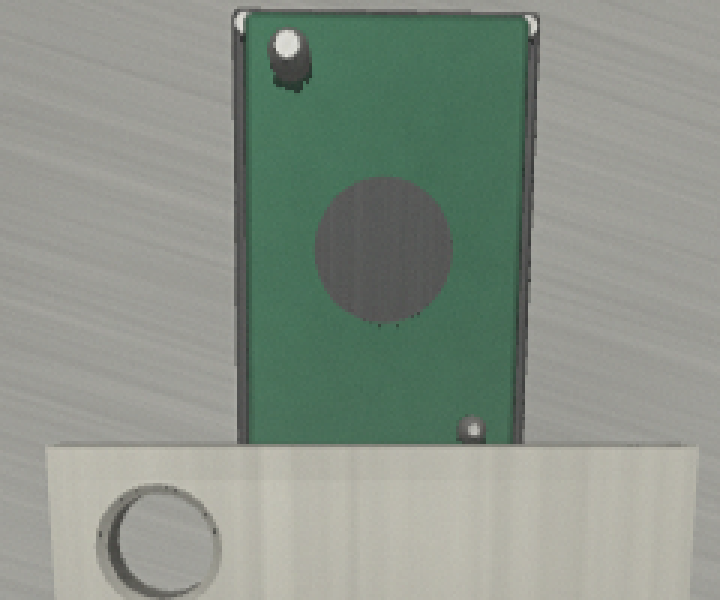

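```bash
python3 - <<'E'
from h import *
o=robot.get_obs(); s=optics.snapshot('wrist')
p=fit(s,o,[[60,32,58],[-60,-32,58],[75,48,40],[75,-48,40],[0,0,40]],[[295.3,14.3],[358,143],[282,5],[374.7,5.5],[328,83.3]],[.607,.0485,.285])
fit(s,o,[[60,32,58],[-60,-32,58]],[[295.3,14.3],[358,143]],[.607,.0485,.285])
c,n=np.cos(p[2]),np.sin(p[2]); 
X=np.array([p[0]+.012*c,p[1]+.012*n]); print('rib tgt',X,'yaw',p[2]-np.pi/2)
dz=(o['tool_pos'][2]-.0194)*1000
q=fit(s,o,[[75,48,10+dz],[75,-48,10+dz],[60,32,10+dz]],[[215.5,149],[432,149.2],[253,180.3]],[.49,.01,.28])
c,n=np.cos(q[2]),np.sin(q[2]); print('rib rel tcp',q[0]+.012*c-o['tool_pos'][0],q[1]+.012*n-o['tool_pos'][1])
print('shift cover->base',p-q)
E
```

```text
[0.6103 0.0485 0.2784]
[[ 0.1  0.8]
 [ 0.1  0.5]
 [-1.5 -1.3]
 [ 2.  -0.9]
 [-0.3  0.5]]
[0.6109 0.0488 0.2772]
[[ 0.   0.1]
 [-0.  -0.1]]
rib tgt [0.62181346 0.05183978] yaw -1.2924251956601598
[0.4802 0.0144 0.2831]
[[ 1.  -1. ]
 [-2.3 -0.2]
 [ 0.2  1.3]]
rib rel tcp -0.0004625284901182414 0.00036911110230115896
shift cover->base [ 0.13012401  0.03415537 -0.00471041]
```

Request:
arm_command([
  [0,0.05,0.015,-0.02,-0.2],
  [0,0.1,0.028,-0.05,-0.3],
  [0,0.13,0.034,-0.1,-0.3],
  [0,0.13,0.034,-0.15,-0.3],
  [0,0.13,0.034,-0.2,-0.3],
  [0,0.13,0.034,-0.22,-0.3],
  [0,0.13,0.034,-0.22,-0.3],
  [0,0.13,0.034,-0.22,-0.3],
])

```text
time: 8.0
tool_pos: [0.6232, 0.0507, 0.0979]
ee_rot: [-3.141, -0.0, -1.289]
wrist_force: [-0.1, -0.2, -4.3]
width: 0.0116
```

```bash
python3 - <<'E'
from h import *
o=robot.get_obs(); print(o['tool_pos'],o['ee_rot'],o['width'])
s=snap('wrist','w6.png')
cv2.imwrite('pics/w6z.png',cv2.resize(s['image'][130:230,200:440,::-1],None,fx=3.3,fy=3.3,interpolation=3))
s=snap('side','s6.png'); u=w2px(s,[.61,.05,.06])[0].astype(int); 
cv2.imwrite('pics/s6z.png',cv2.resize(s['image'][u[1]-60:u[1]+60,u[0]-80:u[0]+80,::-1],None,fx=5,fy=5,interpolation=3))
E
```

```text
[0.62323867 0.05070131 0.09787308] [-3.14117680e+00 -1.94074423e-04 -1.28884923e+00] 0.011641854604505163
```

View pics/w6z.png

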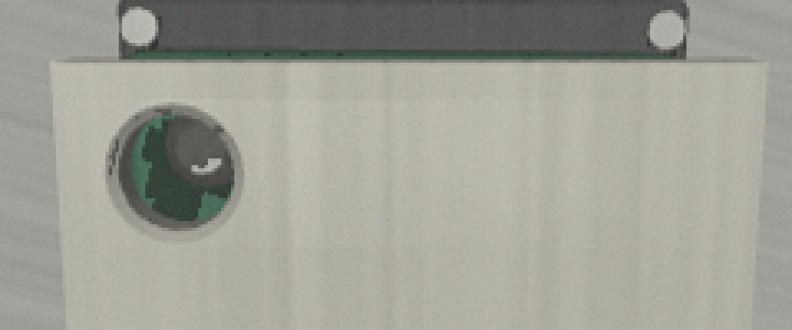

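View pics/s6z.png

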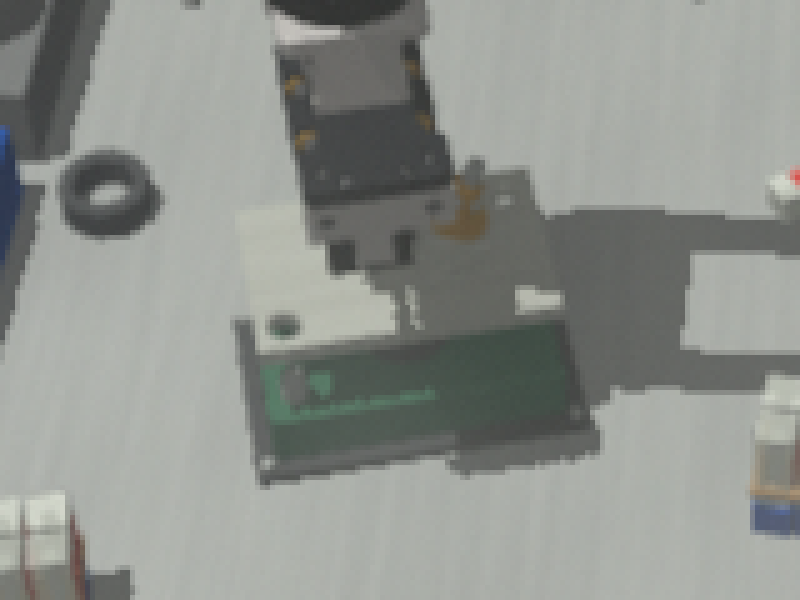

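```bash
cat > ov.py <<'E'
from h import *
def circ(p,lx,ly,r,z):
    a=np.linspace(0,2*np.pi,60); c,n=np.cos(p[2]),np.sin(p[2]); x=lx+r*np.cos(a); y=ly+r*np.sin(a)
    return np.c_[p[0]+c*x-n*y,p[1]+n*x+c*y,np.full(60,z)]
def ov(s,o,base,cover,zc,f,box,k):
    x0,y0,x1,y1=box
    im=cv2.resize(np.ascontiguousarray(s['image'][y0:y1,x0:x1,::-1]),None,fx=k,fy=k,interpolation=3)
    for p,cs in ((base,[(60,32,4,.058,(0,0,255)),(60,32,7,.051,(255,0,255)),(60,32,7,.040,(255,255,0))]),(cover,[(60,32,8,zc+.01,(255,0,0)),(60,32,8,zc,(0,255,255))])):
        for lx,ly,r,z,col in cs:
            u=(w2px(s,circ(p,lx/1e3,ly/1e3,r/1e3,z),o)-[x0,y0]+.5)*k
            cv2.polylines(im,[u.round().astype(int)],True,col,1)
    cv2.imwrite('pics/'+f,im)
E
python3 - <<'E'
from ov import *
o=robot.get_obs(); s=optics.snapshot('wrist')
zc=o['tool_pos'][2]-.0194; dz=zc*1000
q=fit(s,o,[[75,48,10+dz],[75,-48,10+dz],[60,32,10+dz]],[[200+52/3.3,130+62/3.3],[200+767/3.3,130+62/3.3],[200+175/3.3,130+172/3.3]],[.61,.05,.28])
ov(s,o,[.6105,.0486,.2780],q,zc,'ov6.png',(200,130,320,220),6)
print(q)
E
```

```text
[0.6122 0.0475 0.2811]
[[ 0.9 -0.1]
 [-3.2 -0. ]
 [ 0.3 -0. ]]
[0.61221473 0.04745329 0.28109901]
```

View pics/ov6.png

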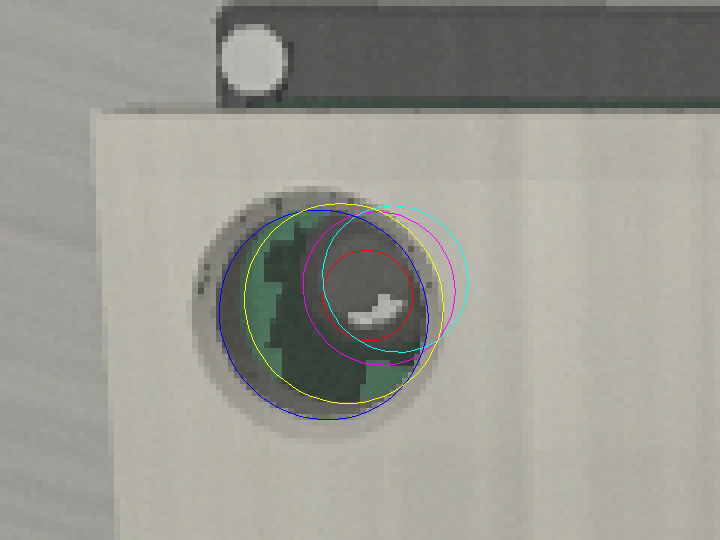

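Request:
arm_command([
  [0,-0.0015,0.0008,0,0],
  [0,-0.0015,0.0008,-0.01,0],
  [0,-0.0015,0.0008,-0.018,0],
  [0,-0.0015,0.0008,-0.024,0],
  [0,-0.0015,0.0008,-0.024,0],
  [0,-0.0015,0.0008,-0.024,0],
])

```text
time: 8.9
tool_pos: [0.6217, 0.0515, 0.0736]
ee_rot: [3.142, -0.0, -1.289]
wrist_force: [0.4, -0.3, -5.4]
width: 0.0118
```

```bash
python3 - <<'E'
from ov import *
o=robot.get_obs(); s=optics.snapshot('wrist')
print(o['tool_pos'],o['ee_rot'],o['wrist_force'],o['wrist_torque'])
zc=o['tool_pos'][2]-.0194
ov(s,o,[.6105,.0486,.2780],[.6107,.0482,.28],zc,'ov7.png',(200,130,320,220),6)
E
```

```text
[0.6216965  0.0514544  0.07355035] [ 3.14153542e+00 -1.40871695e-04 -1.28889386e+00] [ 0.35361948 -0.25961582 -5.42269589] [-0.01150759 -0.08017286 -0.02732952]
```

View pics/ov7.png

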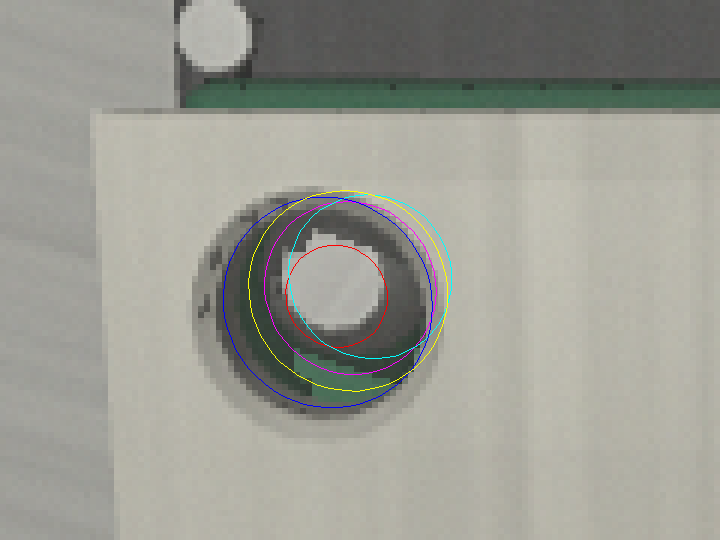

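Request:
arm_command([
  [0,0.0013,0.0004,0,0],
  [0,0.0013,0.0004,-0.004,0],
  [0,0.0013,0.0004,-0.007,0],
  [0,0.0013,0.0004,-0.007,0],
])

```text
time: 9.45
tool_pos: [0.6227, 0.0519, 0.0659]
ee_rot: [3.141, 0.0, -1.289]
wrist_force: [-0.2, -0.3, -6.1]
width: 0.0119
```

```bash
python3 - <<'E'
from ov import *
o=robot.get_obs(); s=optics.snapshot('wrist')
print(o['tool_pos'],o['ee_rot'],o['wrist_force'],o['wrist_torque'])
zc=o['tool_pos'][2]-.0194
ov(s,o,[.6105,.0486,.2780],[.612,.0486,.28],zc,'ov8.png',(200,130,320,220),6)
E
```

```text
[0.6226543  0.05189505 0.06588427] [ 3.14076368e+00  2.01347441e-04 -1.28891733e+00] [-0.23199654 -0.30530262 -6.14733583] [ 0.09559534 -0.12297382 -0.03237277]
```

View pics/ov8.png

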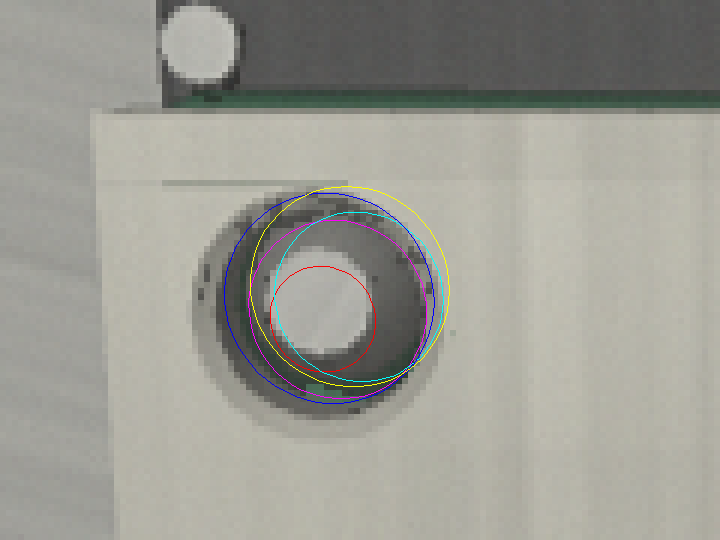

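Request:
arm_command([
  [0,0.0009,-0.0002,0,0],
  [0,0.0009,-0.0002,-0.002,0],
  [0,0.0009,-0.0002,-0.004,0],
  [0,0.0009,-0.0002,-0.005,0],
  [0,0.0009,-0.0002,-0.006,0],
  [0,0.0009,-0.0002,-0.006,0],
])

```text
time: 10.25
tool_pos: [0.6237, 0.0518, 0.0603]
ee_rot: [3.141, 0.0, -1.289]
wrist_force: [-0.7, 0.9, -6.0]
width: 0.0122
```

```bash
python3 - <<'E'
from ov import *
o=robot.get_obs(); s=optics.snapshot('wrist')
print(o['tool_pos'],o['ee_rot'],o['wrist_force'],o['wrist_torque'])
zc=o['tool_pos'][2]-.0194
ov(s,o,[.6105,.0486,.2780],[.612,.0486,.28],zc,'ov9.png',(200,130,320,220),6)
E
```

```text
[0.62374401 0.05175192 0.06032669] [ 3.14132877e+00  1.14925852e-04 -1.28888626e+00] [-0.66262896  0.90947589 -5.97416601] [ 0.20677932  0.03215025 -0.04360376]
```

View pics/ov9.png

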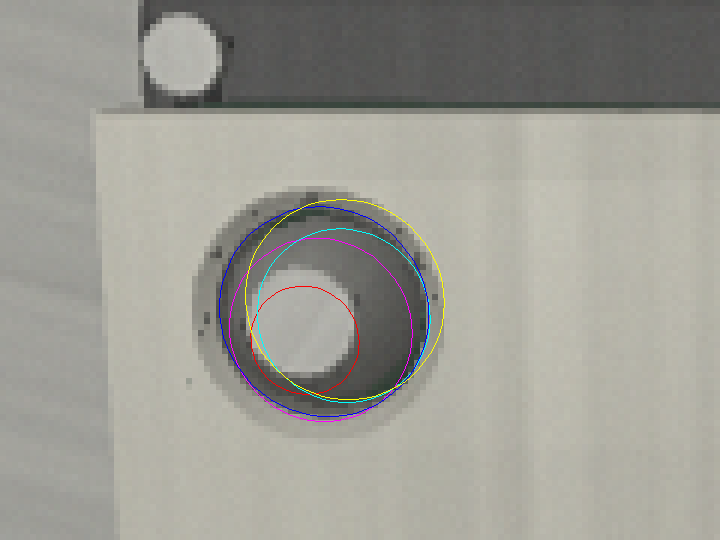

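Request:
arm_command([
  [0,0,0,-0.001,0],
  [0,0,0,-0.002,0],
  [0,0,0,-0.002,0],
])

```text
time: 10.68
tool_pos: [0.6239, 0.0518, 0.0588]
ee_rot: [-3.141, -0.0, -1.289]
wrist_force: [-1.2, 1.3, -3.3]
width: 0.0118
```

```bash
python3 - <<'E'
from ov import *
o=robot.get_obs(); s=snap('side','s10.png')
print(o['tool_pos'],o['ee_rot'],o['wrist_force'],o['wrist_torque'])
u=w2px(s,[.61,.05,.06])[0].astype(int); 
cv2.imwrite('pics/s10z.png',cv2.resize(s['image'][u[1]-60:u[1]+60,u[0]-80:u[0]+80,::-1],None,fx=5,fy=5,interpolation=3))
E
```

```text
[0.62388956 0.05176003 0.05881339] [-3.14138588e+00 -5.64067858e-05 -1.28888121e+00] [-1.21023433  1.30465743 -3.3345116 ] [ 0.17537317  0.19432162 -0.11296997]
```

View pics/s10z.png

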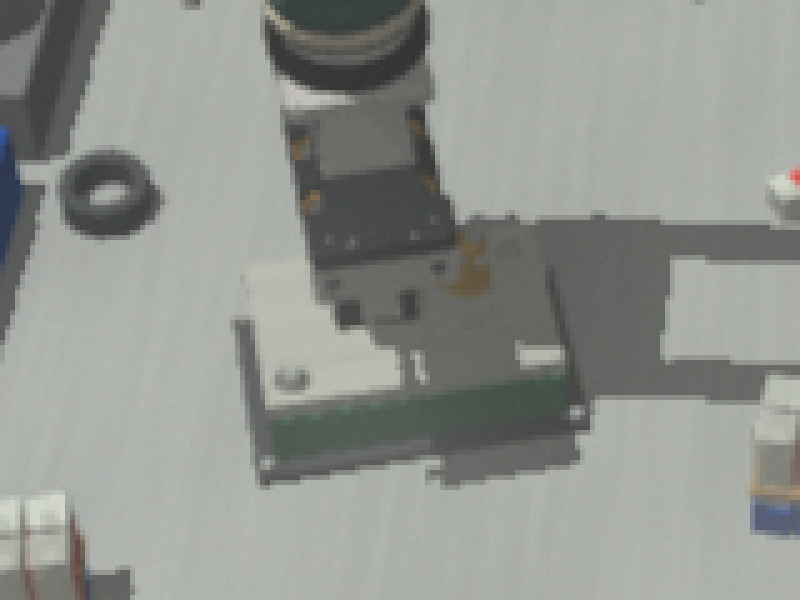

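Request:
arm_command([
  [0,0,0,-0.001,0],
  [0,0,0,-0.002,0],
  [0,0,0,-0.002,0],
])

```text
time: 11.1
tool_pos: [0.6244, 0.0519, 0.0577]
ee_rot: [-3.14, -0.0, -1.289]
wrist_force: [-1.1, 1.2, 2.9]
width: 0.0119
```

Request:
arm_command([
  [0,0,0,-0.001,0],
  [0,0,0,-0.002,0],
  [0,0,0,-0.002,0],
])

```text
time: 11.48
tool_pos: [0.6244, 0.0519, 0.0577]
ee_rot: [-3.139, -0.001, -1.289]
wrist_force: [-4.6, 1.5, 9.6]
width: 0.0116
```

```bash
python3 - <<'E'
from ov import *
o=robot.get_obs(); s=snap('wrist','w11.png')
print(o['tool_pos'],o['ee_rot'],o['wrist_force'],o['wrist_torque'])
zc=.04
ov(s,o,[.6105,.0486,.2780],[.612,.0486,.28],zc,'ov11.png',(200,130,320,220),6)
E
```

```text
[0.62444813 0.0518583  0.05772054] [-3.13918535e+00 -5.84575750e-04 -1.28875424e+00] [-4.61697741  1.53362148  9.62677228] [ 0.24795745  1.29472752 -0.09114869]
```

View pics/w11.png

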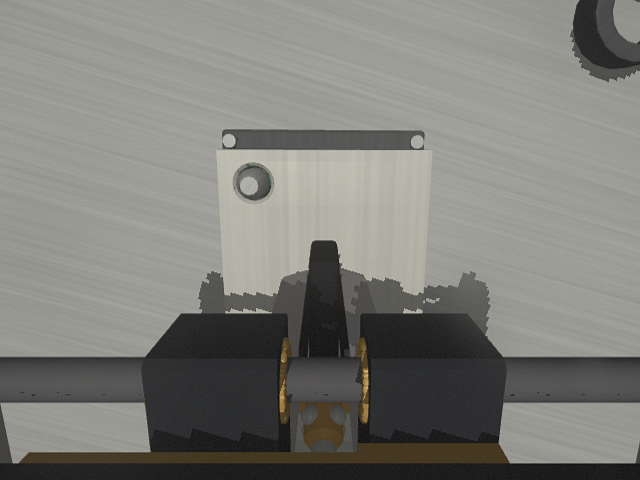

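Request:
arm_command([
  [0,0,0,0.002,0],
  [0,0,0,0.003,0],
  [0.3,0,0,0.003,0],
  [0.5,0,0,0.003,0],
  [0.5,0,0,0.003,0],
  [0.5,0,0,0.003,0],
  [0.5,0,0,0.05,0],
  [0.5,0,0,0.11,0],
  [0.5,0,0,0.17,0],
  [0.5,0,0,0.2,0],
])

```text
time: 12.78
tool_pos: [0.625, 0.0516, 0.2597]
ee_rot: [-3.135, -0.002, -1.289]
wrist_force: [-0.2, 0.4, -0.5]
width: 0.0473
```

Request:
arm_command([
  [0.5,-0.03,-0.01,0,0],
  [0.5,-0.03,-0.01,0,0],
])

```text
time: 13.02
tool_pos: [0.5931, 0.0413, 0.2555]
ee_rot: [-3.14, -0.001, -1.29]
wrist_force: [0.7, -0.4, 0.2]
width: 0.0468
```

```bash
python3 - <<'E'
from ov import *
o=robot.get_obs(); s=snap('wrist','w12.png')
print(o['tool_pos'],o['ee_rot'],o['wrist_force'],o['wrist_torque'])
s=snap('side','s12.png')
u=w2px(s,[.61,.05,.06])[0].astype(int); 
cv2.imwrite('pics/s12z.png',cv2.resize(s['image'][u[1]-60:u[1]+60,u[0]-80:u[0]+80,::-1],None,fx=5,fy=5,interpolation=3))
E
```

```text
[0.59314723 0.04132159 0.25553479] [-3.14017885e+00 -7.09971092e-04 -1.28952968e+00] [ 0.7242995  -0.43501356  0.24559968] [ 0.02532929 -0.00860519  0.06641505]
```

View pics/w12.png

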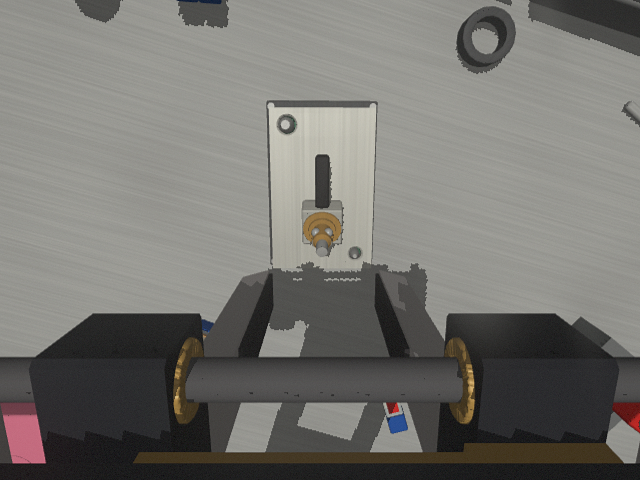

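View pics/s12z.png

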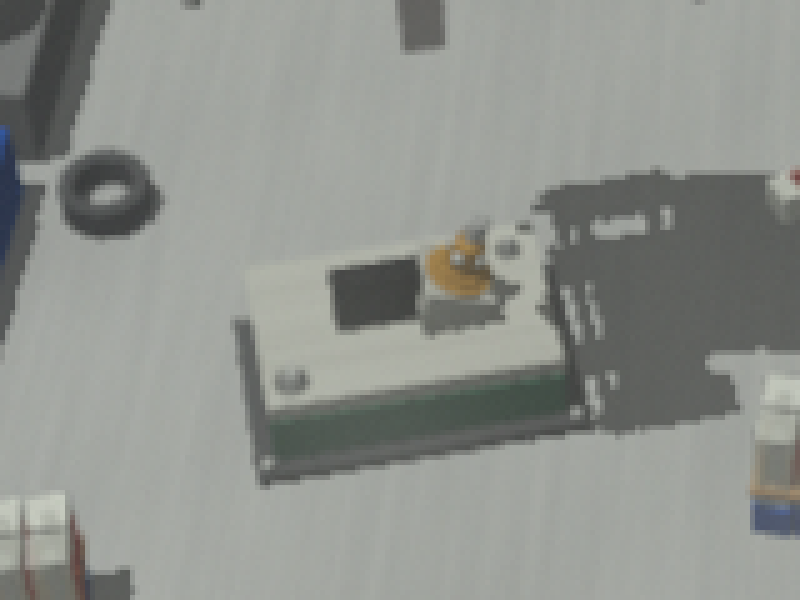

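```bash
python3 - <<'E'
from h import *
im=cv2.imread('pics/w12.png'); cv2.imwrite('pics/w12z.png',cv2.resize(im[90:280,250:400],None,fx=4,fy=4,interpolation=3))
E
```

```text
(no output)
```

View pics/w12z.png

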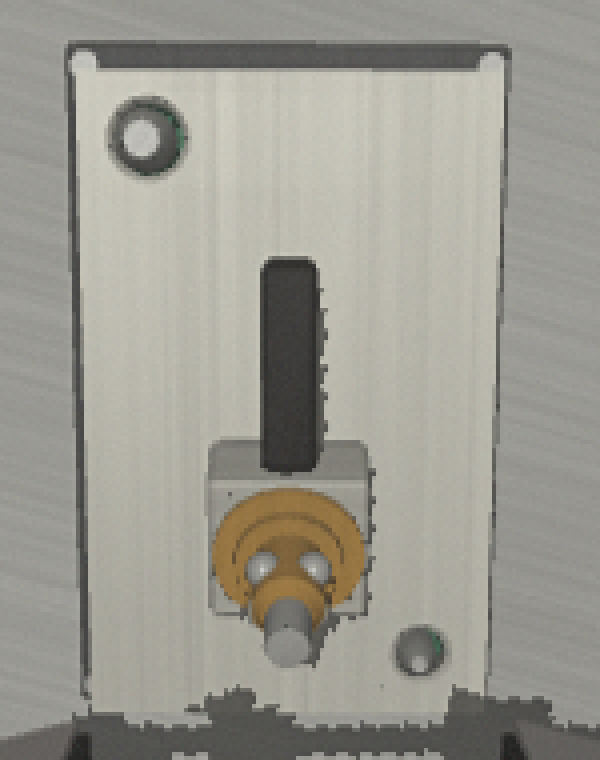

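```bash
python3 - <<'E'
from h import *
o=robot.get_obs(); s=optics.snapshot('wrist')
fit(s,o,[[75,48,50],[75,-48,50],[60,32,50],[-60,-32,50],[-43,0,108.6]],[[269.2,107.2],[374.2,107.2],[287,124],[354.7,252.5],[322.2,252]],[.61,.0485,.28])
fit(s,o,[[60,32,50],[-60,-32,50]],[[287,124],[354.7,252.5]],[.61,.0485,.28])
t=snap('top','t12.png')
cv2.imwrite('pics/t12z.png',cv2.resize(t['image'][140:250,260:360,::-1],None,fx=6,fy=6,interpolation=3))
E
```

```text
[0.6132 0.0487 0.28  ]
[[-0.8 -0.3]
 [ 1.8 -0.2]
 [-0.3  0.3]
 [ 0.5  0.4]
 [-0.4 -0.1]]
[0.6135 0.0489 0.2755]
[[-0.1 -0.2]
 [ 0.1  0.3]]
```

Request:
arm_command([
  [0.7,-0.015,-0.06,0,0],
  [0.8,-0.03,-0.12,0,0],
  [1,-0.05,-0.18,0,0],
  [1,-0.07,-0.24,0,0],
  [1,-0.085,-0.29,0,0],
  [1,-0.095,-0.335,0,0],
  [1,-0.095,-0.335,0,0],
  [1,-0.095,-0.335,0,0],
])

```text
time: 14.22
tool_pos: [0.4993, -0.2929, 0.2539]
ee_rot: [3.142, 0.001, -1.289]
wrist_force: [0.0, 0.4, 0.5]
width: 0.094
```

```bash
python3 - <<'E'
from ov import *
o=robot.get_obs(); s=snap('wrist','w13.png')
print(o['tool_pos'],o['ee_rot'],o['joint_positions'])
for d in finder.masks_of('gun','wrist'): print(d['p'],d['extent'])
E
```

```text
[ 0.49932144 -0.29288379  0.2538904 ] [ 3.14151106e+00  1.29752858e-03 -1.28865790e+00] [-6.28857413e-01  1.49051015e-01  1.20742425e+00  7.48151739e-04
  1.78619254e+00  6.59959949e-01]
0.8 [219.6, 277.4, 294.5, 357.5]
0.64 [303.1, 188.8, 350.8, 249.2]
```

View pics/w13.png

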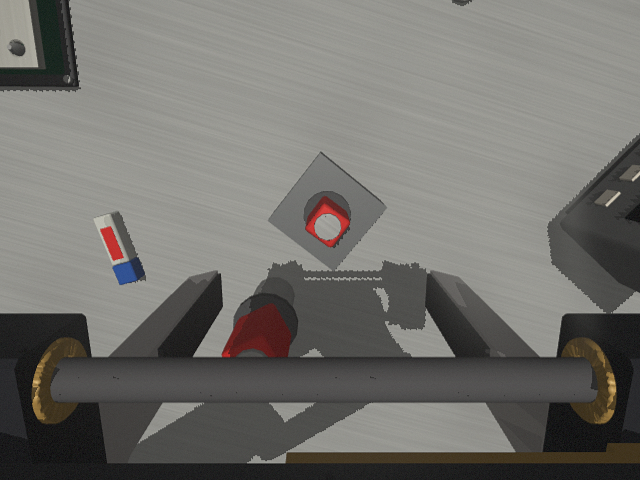

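View pics/t12z.png

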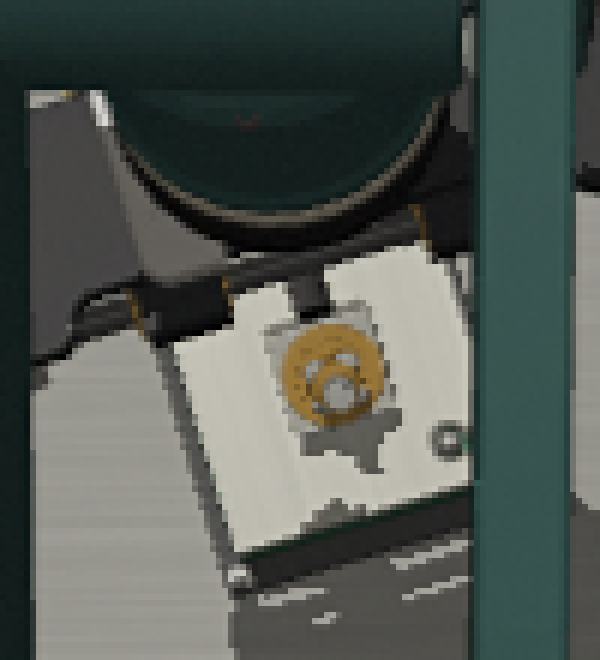

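```bash
python3 - <<'E'
from h import *
im=cv2.imread('pics/w13.png'); cv2.imwrite('pics/w13z.png',cv2.resize(im[140:280,250:400],None,fx=5,fy=5,interpolation=3))
E
```

```text
(no output)
```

View pics/w13z.png

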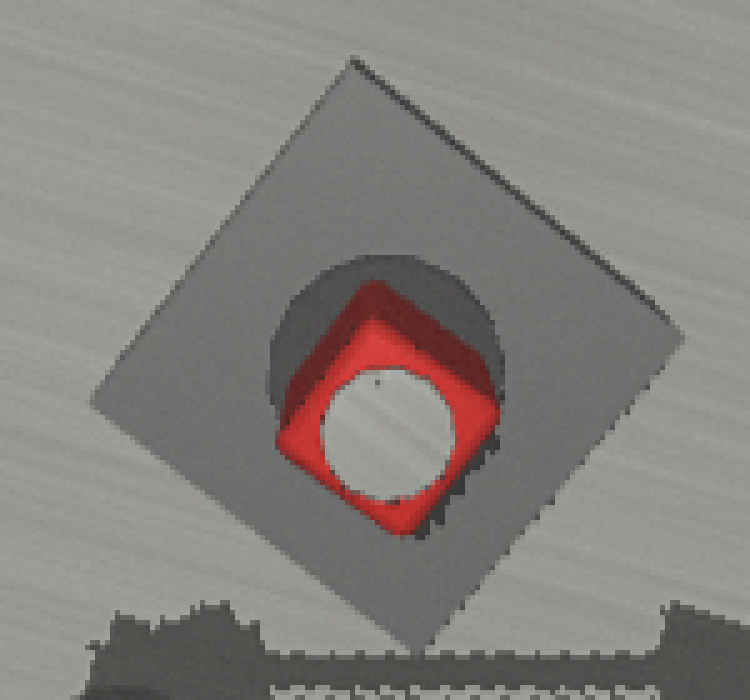

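```bash
python3 - <<'E'
from h import *
o=robot.get_obs(); s=optics.snapshot('wrist')
Z=lambda a:np.array(a,float)/5+[250,140]
h=px2w(s,Z([[375,322],[498,408],[403,535],[280,440]]),.108,o); print(h.round(4),h.mean(0))
d=lambda a,i,j:(np.linalg.norm(a[i]-a[j]),np.degrees(np.arctan2(*(a[i]-a[j])[[1,0]])))
print([d(h,i,(i+1)%4) for i in range(4)])
r=px2w(s,Z([[353,60],[684,337],[420,650],[92,402]]),.052,o); print(r.round(4),r.mean(0)); print([d(r,i,(i+1)%4) for i in range(4)])
print('cap',px2w(s,Z([[388,434]]),.112,o))
print('yaw deg',np.degrees(o['ee_rot'][2]))
E
```

```text
[[ 0.5156 -0.2885  0.108 ]
 [ 0.5077 -0.3115  0.108 ]
 [ 0.4831 -0.3027  0.108 ]
 [ 0.4928 -0.2791  0.108 ]] [ 0.49980681 -0.29543744  0.108     ]
[(np.float64(0.024328559451015527), np.float64(71.08593516476898)), (np.float64(0.026134032904743143), np.float64(-19.51363566708975)), (np.float64(0.02557395680616528), np.float64(-112.24617243766525)), (np.float64(0.02469029062320748), np.float64(157.6595621498586))]
[[ 0.5525 -0.2736  0.052 ]
 [ 0.521  -0.3475  0.052 ]
 [ 0.4481 -0.3174  0.052 ]
 [ 0.4778 -0.2438  0.052 ]] [ 0.49985877 -0.29559235  0.052     ]
[(np.float64(0.08026041912095354), np.float64(66.87785152929816)), (np.float64(0.07878777060288536), np.float64(-22.400244163739575)), (np.float64(0.07935484233807384), np.float64(-111.98460880733953)), (np.float64(0.08037969811582549), np.float64(158.24222444683124))]
cap [[ 0.49942806 -0.29534821  0.112     ]]
yaw deg -73.73699461405744
```

Request:
arm_command([
  [0.7,0,-0.0025,0,-10],
  [0.7,0,-0.0025,0,-20],
  [0.7,0,-0.0025,0,-30],
  [0.7,0,-0.0025,-0.03,-37],
  [0.7,0,-0.0025,-0.07,-37],
  [0.7,0,-0.0025,-0.07,-37],
  [0.7,0,-0.0025,-0.07,-37],
])

```text
time: 15.25
tool_pos: [0.4997, -0.2955, 0.1862]
ee_rot: [-3.139, -0.001, -1.933]
wrist_force: [-0.0, 0.5, 0.6]
width: 0.0658
```

```bash
python3 - <<'E'
from h import *
o=robot.get_obs(); s=snap('wrist','w14.png')
print(o['tool_pos'],o['ee_rot'],np.degrees(o['ee_rot'][2]))
E
```

```text
[ 0.49971539 -0.29551804  0.18622285] [-3.13940511e+00 -6.56601511e-04 -1.93339370e+00] -110.77529942180855
```

View pics/w14.png

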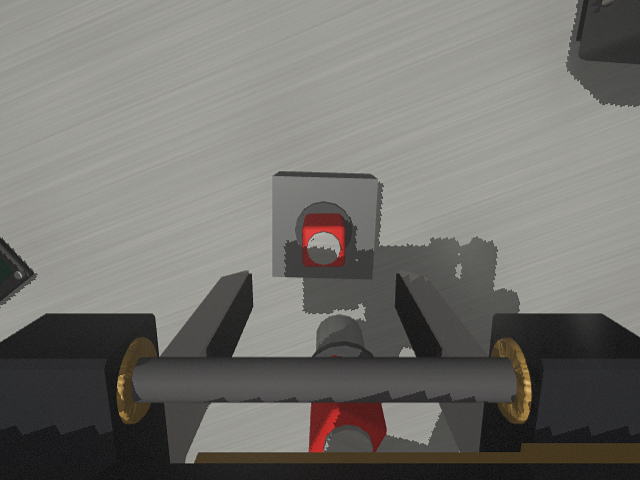

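```bash
python3 - <<'E'
from h import *
o=robot.get_obs(); s=optics.snapshot('wrist')
cv2.imwrite('pics/w14z.png',cv2.resize(s['image'][160:290,260:390,::-1],None,fx=5,fy=5,interpolation=3))
t=optics.snapshot('top'); s=optics.snapshot('side')
A=[];B=[]
for c,uv in((t,(485.8,300.7)),(s,(351.5,150.5))):
    Rc,p=campose(c); d=Rc@np.array([(uv[0]-c['cx'])/c['fx'],(uv[1]-c['cy'])/c['fy'],1]); d/=np.linalg.norm(d)
    P=np.eye(3)-np.outer(d,d); A.append(P);B.append(P@p)
print(np.linalg.lstsq(np.vstack(A),np.hstack(B),rcond=None)[:2])
E
```

```text
(array([ 0.3864909 , -0.2662223 ,  0.15747851]), array([3.95378264e-06]))
```

View pics/w14z.png

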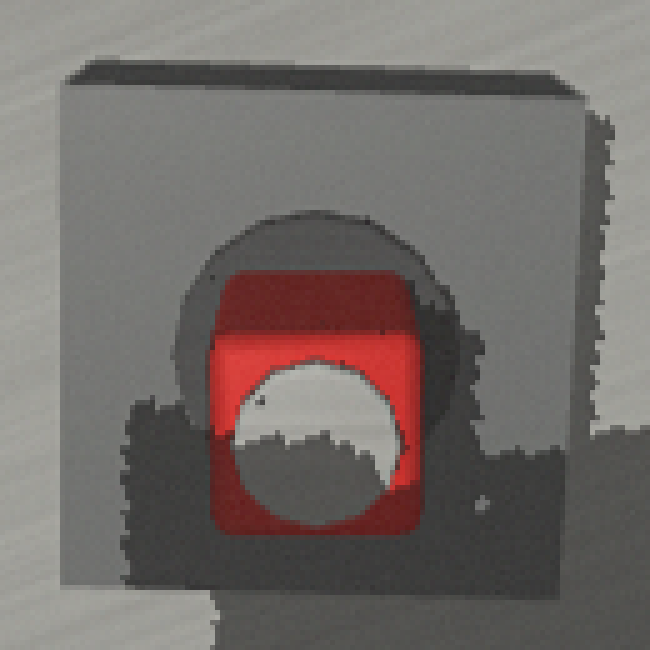

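```bash
python3 - <<'E'
from h import *
o=robot.get_obs(); s=optics.snapshot('wrist')
print(px2w(s,[[323.6,248.6]],.112,o)-o['tool_pos'],o['tool_pos'], o['time'])
E
```

```text
[[-0.00092359 -0.00018762 -0.07474738]] [ 0.49978175 -0.29627521  0.18674738] 15.45
```

Request:
arm_command([
  [0.6,-0.0008,0,-0.05,0],
  [0.6,-0.0008,0,-0.09,0],
  [0.6,-0.0008,0,-0.115,0],
  [0.6,-0.0008,0,-0.12,0],
  [0.6,-0.0008,0,-0.12,0],
  [0.3,-0.0008,0,-0.12,0],
  [0,-0.0008,0,-0.12,0],
  [0,-0.0008,0,-0.12,0],
  [0,-0.0008,0,-0.12,0],
  [0,-0.0008,0,-0.12,0],
])

```text
time: 16.75
tool_pos: [0.4986, -0.2957, 0.0653]
ee_rot: [-3.14, 0.0, -1.935]
wrist_force: [0.4, 1.3, 4.1]
width: 0.0278
```

Request:
arm_command([
  [0,0,0,0.015,0],
  [0,0,0,0.03,0],
  [0,0,0,0.042,0],
  [0,0,0,0.042,0],
  [0,-0.005,0.0019,0.042,0],
  [0,-0.01,0.0038,0.042,0],
  [0,-0.01,0.0038,0.042,0],
])

```text
time: 17.62
tool_pos: [0.4907, -0.2927, 0.108]
ee_rot: [-3.134, 0.0, -1.934]
wrist_force: [5.8, 1.4, -0.5]
width: 0.028
```

```bash
python3 - <<'E'
from h import *
o=robot.get_obs(); print(o['tool_pos'],o['ee_rot'],o['wrist_force'],o['wrist_torque'],o['width'])
s=snap('side','s15.png'); u=w2px(s,[.5,-.295,.08])[0].astype(int); 
cv2.imwrite('pics/s15z.png',cv2.resize(s['image'][u[1]-50:u[1]+50,u[0]-60:u[0]+60,::-1],None,fx=6,fy=6,interpolation=3))
E
```

```text
[ 0.4906567  -0.29269536  0.10801205] [-3.13358467e+00  8.07844026e-05 -1.93431475e+00] [ 5.8061557   1.4416347  -0.48633682] [ 0.27712918 -1.58821957  0.05767746] 0.028011538002341317
```

View pics/s15z.png

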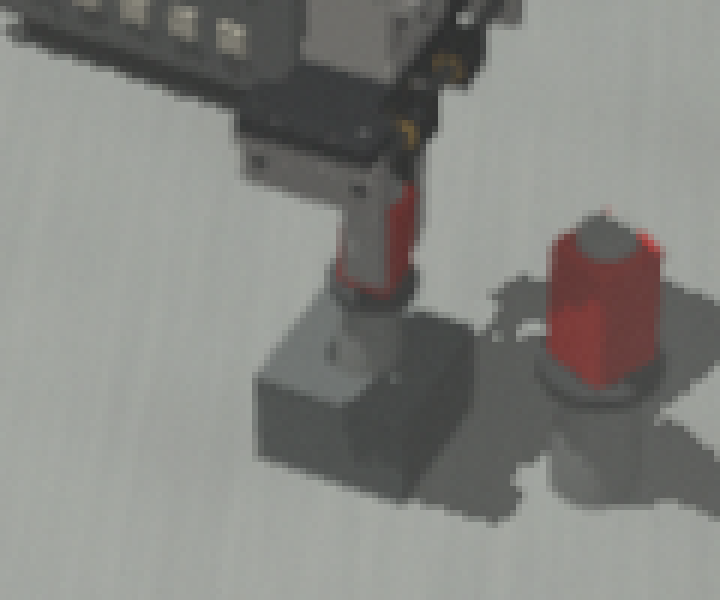

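Request:
arm_command([
  [0,-0.003,0.0011,0,0],
  [0,-0.006,0.0023,0,0],
  [0,-0.009,0.0034,0,0],
  [0,-0.009,0.0034,0,0],
])

```text
time: 18.18
tool_pos: [0.4819, -0.2893, 0.1081]
ee_rot: [-3.133, 0.0, -1.934]
wrist_force: [7.0, 1.4, 0.3]
width: 0.0277
```

```bash
python3 - <<'E'
from h import *
o=robot.get_obs(); print(o['tool_pos'],o['ee_rot'],o['wrist_force'],o['wrist_torque'],o['width'])
s=snap('side','s16.png'); u=w2px(s,[.5,-.295,.08])[0].astype(int); 
cv2.imwrite('pics/s16z.png',cv2.resize(s['image'][u[1]-50:u[1]+50,u[0]-60:u[0]+60,::-1],None,fx=6,fy=6,interpolation=3))
E
```

```text
[ 0.4819094  -0.28934368  0.10811245] [-3.13314754e+00  1.16839541e-04 -1.93416279e+00] [7.04664126 1.44612165 0.26533731] [ 0.28366086 -1.64596496  0.10086651] 0.027730622863467173
```

View pics/s16z.png

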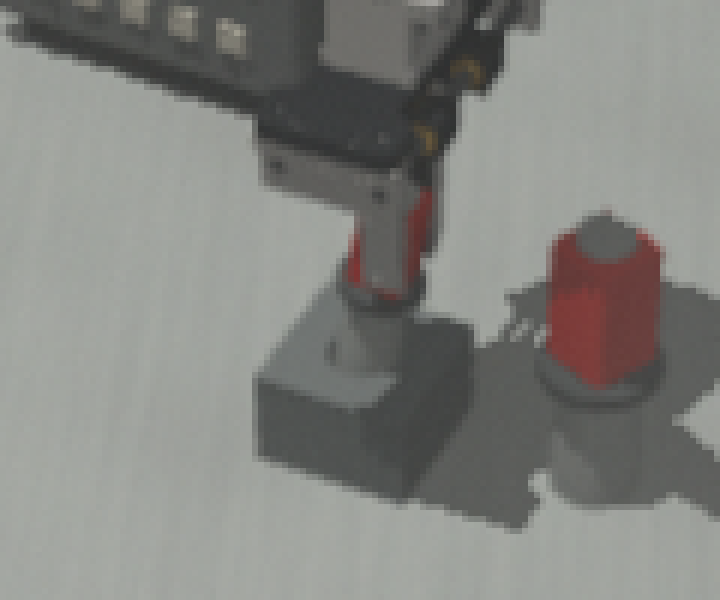

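Request:
arm_command([
  [0,-0.003,0.0011,0,0],
  [0,-0.006,0.0023,0,0],
  [0,-0.0096,0.0037,0,0],
  [0,-0.0096,0.0037,0,0],
])

```text
time: 18.73
tool_pos: [0.4718, -0.2856, 0.1076]
ee_rot: [-3.135, 0.0, -1.934]
wrist_force: [5.7, 0.9, -0.7]
width: 0.0276
```

```bash
python3 - <<'E'
from h import *
o=robot.get_obs(); print(o['tool_pos'],o['ee_rot'],o['wrist_force'],o['wrist_torque'],o['width'])
E
```

```text
[ 0.47180628 -0.28556518  0.10756279] [-3.13450270e+00  6.08285841e-05 -1.93425925e+00] [ 5.6729399   0.88830407 -0.74744305] [ 0.18732219 -1.53710539  0.0518802 ] 0.027634020247860807
```

Request:
arm_command([
  [0,0,0,0.01,0],
  [0,0,0,0.03,0],
  [0,0,0,0.06,0],
  [0,0,0,0.1,0],
  [0,0,0,0.12,9],
  [0,0,0,0.12,18],
  [0,0,0,0.12,27],
  [0,0,0,0.12,36.7],
  [0,0,0,0.12,36.7],
])

```text
time: 19.85
tool_pos: [0.4684, -0.2853, 0.2259]
ee_rot: [3.139, 0.0, -1.297]
wrist_force: [-1.1, 0.0, -2.6]
width: 0.0278
```

```bash
python3 - <<'E'
from h import *
o=robot.get_obs(); print(o['tool_pos'],o['ee_rot'],o['wrist_force'],o['width'])
s=snap('side','s17.png'); u=w2px(s,[.47,-.285,.2])[0].astype(int); print(u)
cv2.imwrite('pics/s17z.png',cv2.resize(s['image'][u[1]-50:u[1]+50,u[0]-60:u[0]+60,::-1],None,fx=6,fy=6,interpolation=3))
s=snap('wrist','w17.png')
E
```

```text
[ 0.46836726 -0.28533152  0.22588112] [ 3.13911792e+00  1.78112131e-04 -1.29702934e+00] [-1.1032112   0.02494095 -2.63518435] 0.027763297410553757
[322 132]
```

View pics/s17z.png

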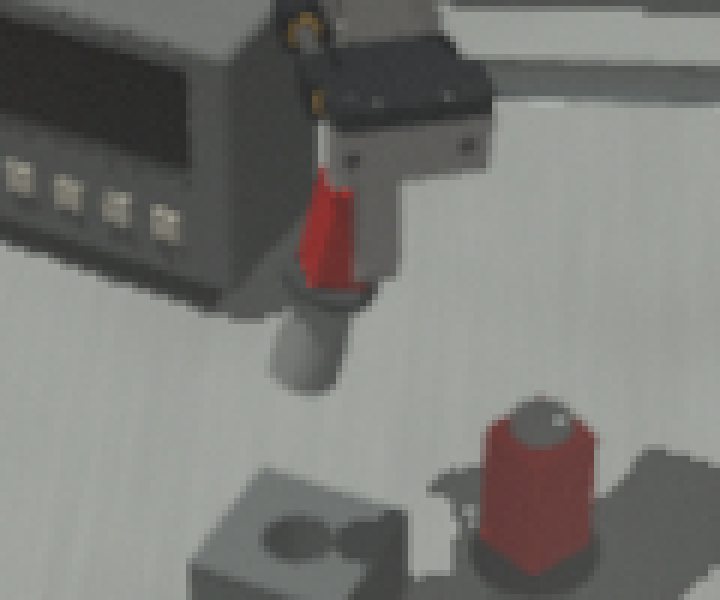

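View pics/w17.png

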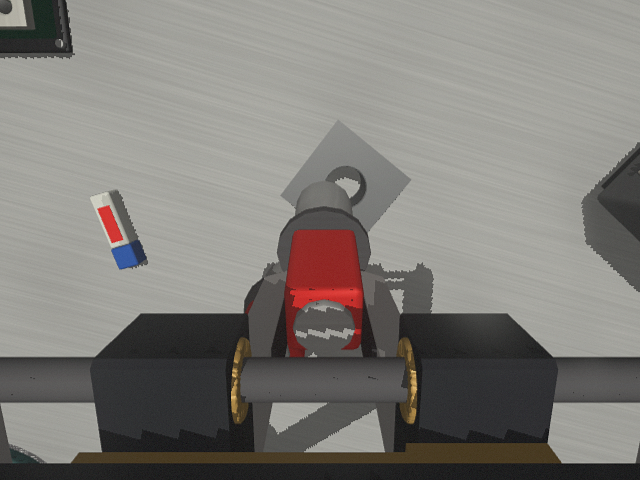

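```bash
python3 - <<'E'
from h import *
im=cv2.imread('pics/w17.png'); cv2.imwrite('pics/w17z.png',cv2.resize(im[170:360,255:395],None,fx=4,fy=4,interpolation=3))
E
```

```text
(no output)
```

View pics/w17z.png

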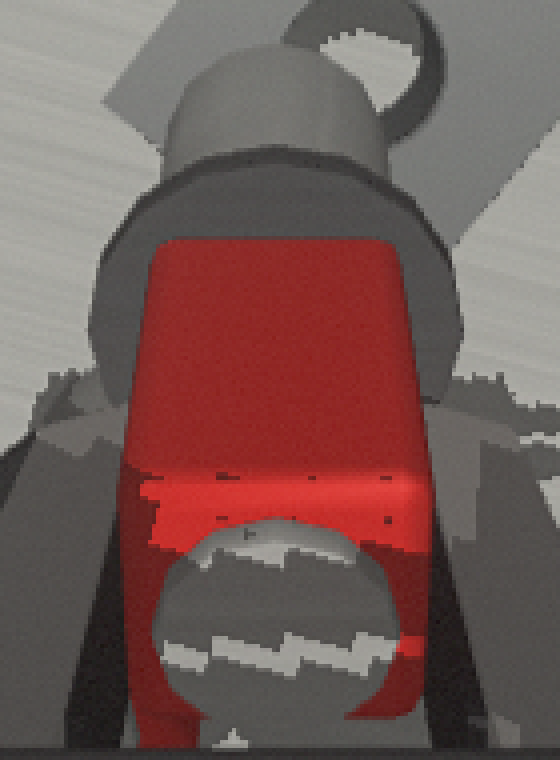

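```bash
cat > gun.py <<'E'
from h import *
GO=robot.grip_point_offset
def gunfit(s,obs_rows):
    H=np.array(s['hand_eye']); Rc,pc=H[:3,:3],H[:3,3]
    def proj(P):
        c=(P-pc)@Rc; return np.c_[c[:,0]/c[:,2]*s['fx']+s['cx'],c[:,1]/c[:,2]*s['fy']+s['cy']]
    a=np.linspace(0,2*np.pi,181)
    def pts(p,L,u,v):
        th,y0,h,x0=p
        # handle end towards +tool y: axis(nose->handle) = (0, sin th, -cos th) in tool
        ax=np.array([0,np.sin(th),-np.cos(th)]); ex=np.array([1,0,0]); ey=np.array([0,np.cos(th),np.sin(th)])
        g=np.array([x0,y0,-GO])
        return g+np.outer(np.full(np.size(u),L)-h,ax)+np.outer(u,ex)+np.outer(v,ey)
    def res(p):
        r=[]
        for kind,L,rad,val in obs_rows:
            if kind=='top': r.append(proj(pts(p,L,rad*np.cos(a),rad*np.sin(a)))[:,1].min()-val)
            if kind=='left': r.append(proj(pts(p,L,rad*np.cos(a),rad*np.sin(a)))[:,0].min()-val)
            if kind=='right': r.append(proj(pts(p,L,rad*np.cos(a),rad*np.sin(a)))[:,0].max()-val)
            if kind=='edge': r.append(proj(pts(p,L,[0],[-.014]))[0,1]-val)
        return np.array(r)
    q=least_squares(res,[.36,0,.082,0],loss='soft_l1',x_scale=[.1,.01,.01,.01]); print(q.x.round(4),q.fun.round(1)); return q.x
E
python3 - <<'E'
from gun import *
s=optics.snapshot('wrist')
gunfit(s,[('top',0,.016,180.75),('top',.056,.022,209.5),('top',.05,.022,206.3),('left',.056,.022,277),('right',.056,.022,370.75),('edge',.056,0,230),('edge',.106,0,289.5)])
gunfit(s,[('top',0,.016,180.75),('left',.056,.022,277),('right',.056,.022,370.75),('edge',.056,0,230)])
E
```

```text
[ 2.449e-01 -8.100e-03  8.170e-02  2.000e-04] [ 0.5  1.3 -0.7  0.1 -0.1 -3.   0.3]
[ 2.753e-01 -6.400e-03  8.140e-02  2.000e-04] [0. 0. 0. 0.]
```

```bash
cat >> gun.py <<'E'
def gunworld(o,p,L,u,v):
    th,y0,h,x0=p; ax=np.array([0,np.sin(th),-np.cos(th)]); ex=np.array([1,0,0]); ey=np.array([0,np.cos(th),np.sin(th)])
    u=np.atleast_1d(u);v=np.atleast_1d(v)
    P=np.array([x0,y0,-GO])+np.outer(np.full(u.size,L)-h,ax)+np.outer(u,ex)+np.outer(v,ey)
    return P@rot(o['ee_rot']).T+o['tool_pos']
def gunov(s,o,ps,f,box,k):
    x0,y0,x1,y1=box; a=np.linspace(0,2*np.pi,60)
    im=cv2.resize(np.ascontiguousarray(s['image'][y0:y1,x0:x1,::-1]),None,fx=k,fy=k,interpolation=3)
    for p,col in zip(ps,[(0,255,255),(255,0,255)]):
        for L,r in ((0,.016),(.05,.016),(.05,.022),(.056,.022)):
            u=(w2px(s,gunworld(o,p,L,r*np.cos(a),r*np.sin(a)),o)-[x0,y0]+.5)*k
            cv2.polylines(im,[u.round().astype(int)],True,col,1)
        for L in (.056,.106):
            q=np.array([-1,1,1,-1])*.014; w=np.array([-1,-1,1,1])*.014
            u=(w2px(s,gunworld(o,p,L,q,w),o)-[x0,y0]+.5)*k
            cv2.polylines(im,[u.round().astype(int)],True,col,1)
    cv2.imwrite('pics/'+f,im)
E
python3 - <<'E'
from gun import *
o=robot.get_obs()
ps=[[.25,-.0075,.0815,0],[.36,0,.082,0]]
s=optics.snapshot('side'); gunov(s,o,ps,'o17s.png',(270,90,370,165),7)
s=optics.snapshot('wrist'); gunov(s,o,ps,'o17w.png',(255,170,395,360),4)
E
```

```text
(no output)
```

View pics/o17s.png

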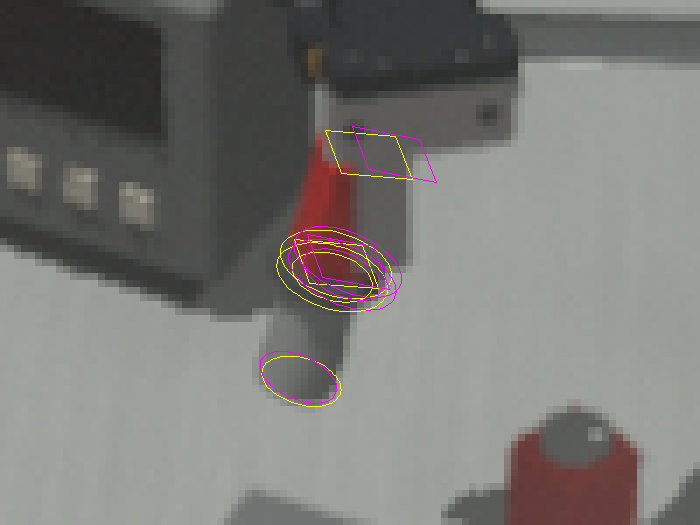

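View pics/o17w.png

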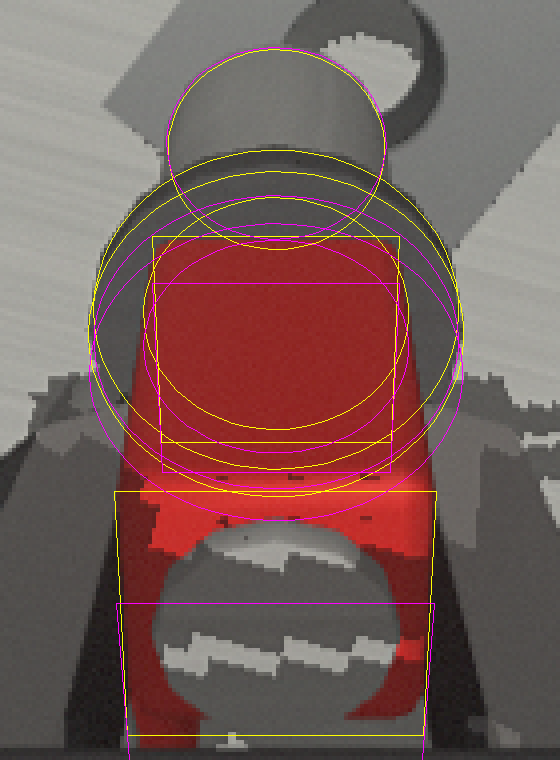

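Request:
arm_command([
  [0,0.03,-0.01,0,-9],
  [0,0.06,-0.02,0,-18],
  [0,0.07,-0.025,0,-27],
  [0,0.07,-0.025,0,-36.7],
  [0,0.07,-0.025,-0.05,-36.7],
  [0,0.07,-0.025,-0.1,-36.7],
  [0,0.07,-0.025,-0.128,-36.7],
  [0,0.07,-0.025,-0.128,-36.7],
  [0,0.07,-0.025,-0.128,-36.7],
])

```text
time: 21.22
tool_pos: [0.5403, -0.3106, 0.1003]
ee_rot: [-3.139, -0.001, -1.935]
wrist_force: [0.7, -0.5, -1.3]
width: 0.0276
```

```bash
python3 - <<'E'
from gun import *
o=robot.get_obs(); print(o['tool_pos'],o['ee_rot'],o['wrist_force'],o['width'])
s=snap('wrist','w18.png')
s=snap('side','s18.png'); u=w2px(s,[.53,-.3,.08])[0].astype(int); print(u)
cv2.imwrite('pics/s18z.png',cv2.resize(s['image'][u[1]-50:u[1]+50,u[0]-60:u[0]+60,::-1],None,fx=6,fy=6,interpolation=3))
E
```

```text
[ 0.54031718 -0.31057228  0.10029394] [-3.13894656e+00 -8.84337608e-04 -1.93505647e+00] [ 0.74681495 -0.48485874 -1.33548563] 0.027609198756436124
[301 162]
```

View pics/w18.png

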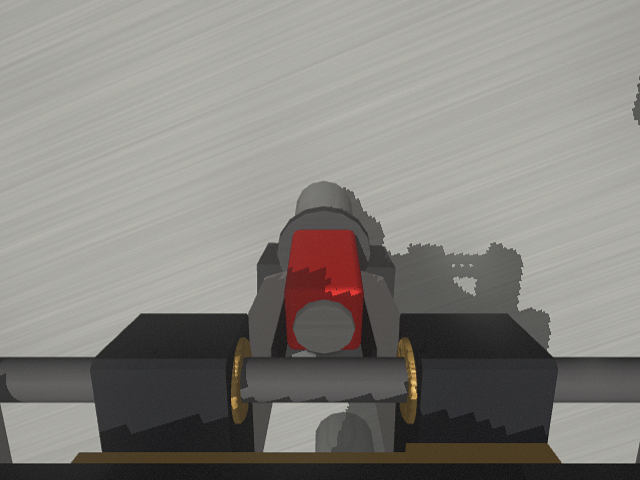

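View pics/s18z.png

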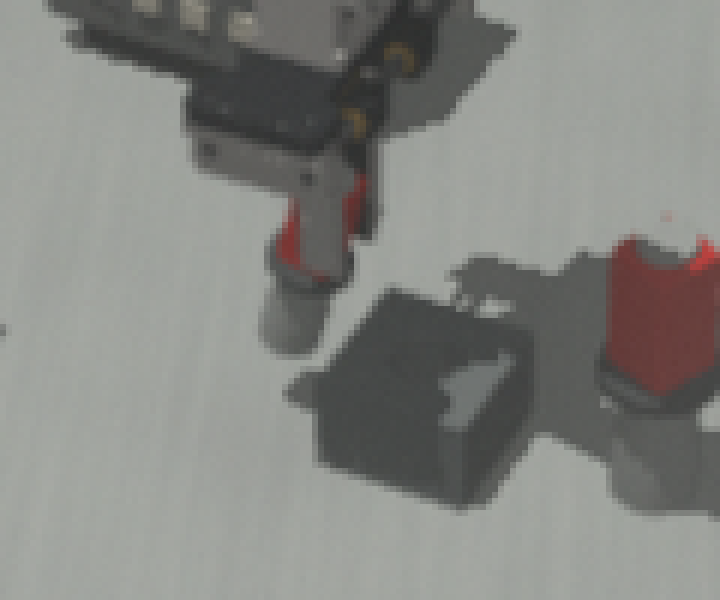

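Request:
arm_command([
  [0,-0.005,0.002,-0.003,0],
  [0,-0.01,0.0038,-0.003,0],
  [0,-0.014,0.0054,-0.003,0],
  [0,-0.018,0.0069,-0.003,0],
  [0,-0.018,0.0069,-0.003,0],
])

```text
time: 21.95
tool_pos: [0.5244, -0.3043, 0.097]
ee_rot: [-3.132, -0.001, -1.935]
wrist_force: [6.8, -3.3, -4.2]
width: 0.0278
```

```bash
python3 - <<'E'
from gun import *
o=robot.get_obs(); print(o['tool_pos'],o['ee_rot'],o['wrist_force'],o['width'])
s=snap('wrist','w19.png')
cv2.imwrite('pics/w19z.png',cv2.resize(s['image'][170:360,255:395,::-1],None,fx=4,fy=4,interpolation=3))
E
```

```text
[ 0.52439094 -0.30428337  0.09699891] [-3.13223695e+00 -7.71460194e-04 -1.93465085e+00] [ 6.77384131 -3.25972872 -4.23364552] 0.02779025500638897
```

View pics/w19z.png

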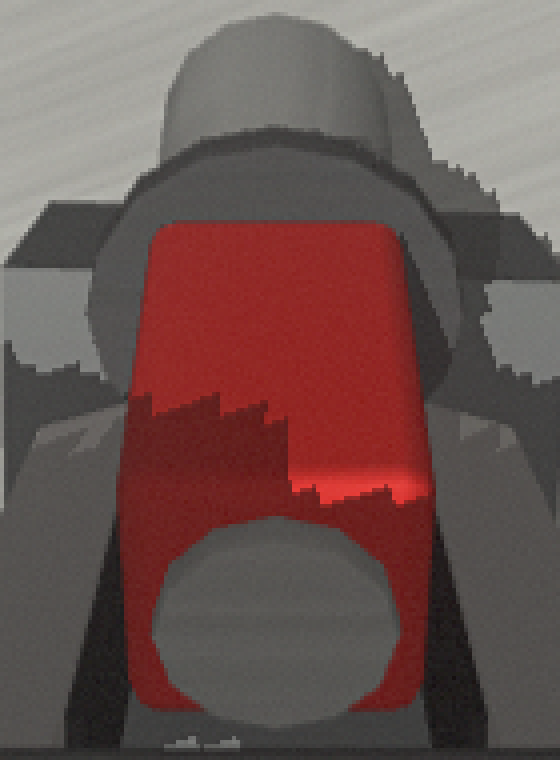

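```bash
python3 - <<'E'
from gun import *
s=optics.snapshot('wrist'); o=robot.get_obs()
p=gunfit(s,[('top',0,.016,173.25),('top',.05,.022,201.75),('left',.056,.022,276.75),('right',.056,.022,370.5),('edge',.056,0,225.5),('edge',.106,0,290)])
gunov(s,o,[p,[.36,-.008,.0815,0]],'o19w.png',(255,170,395,360),4)
E
```

```text
[ 0.2922 -0.0086  0.0832  0.0005] [ 0.7 -0.1  0.2 -0.2 -2.2  0.5]
```

View pics/o19w.png

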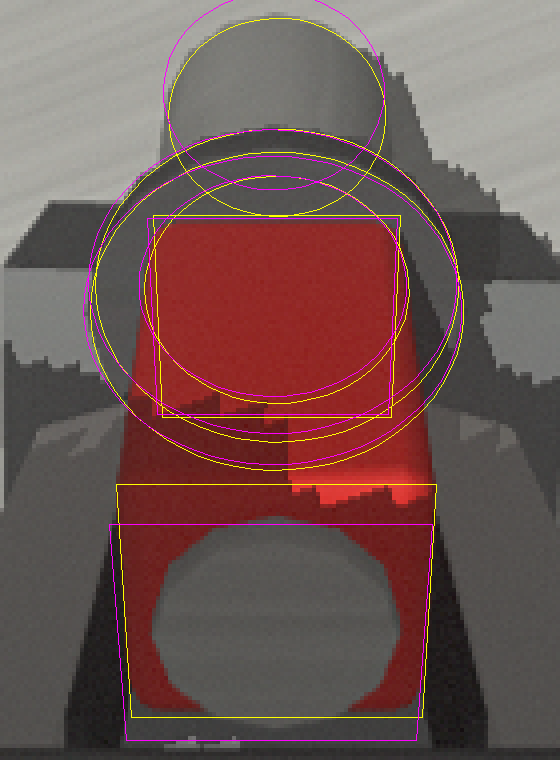

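Request:
arm_command([
  [0,-0.0025,0.001,0,0],
  [0,-0.005,0.0019,0,0],
  [0,-0.0075,0.0029,0,0],
  [0,-0.0075,0.0029,0,0],
])

```text
time: 22.55
tool_pos: [0.5171, -0.3015, 0.0972]
ee_rot: [-3.132, -0.001, -1.935]
wrist_force: [5.9, -2.8, -3.4]
width: 0.0279
```

```bash
python3 - <<'E'
from gun import *
o=robot.get_obs(); print(o['tool_pos'],o['ee_rot'],o['wrist_force'],o['width'])
s=snap('wrist','w20.png')
gunov(s,o,[[.36,-.0095,.0825,0]],'o20w.png',(255,160,395,360),4)
cv2.imwrite('pics/w20z.png',cv2.resize(s['image'][160:360,255:395,::-1],None,fx=4,fy=4,interpolation=3))
E
```

```text
[ 0.5170526  -0.30153156  0.09720917] [-3.13190008e+00 -9.77503837e-04 -1.93462053e+00] [ 5.86628628 -2.76682643 -3.43857053] 0.027866844670196754
```

View pics/o20w.png

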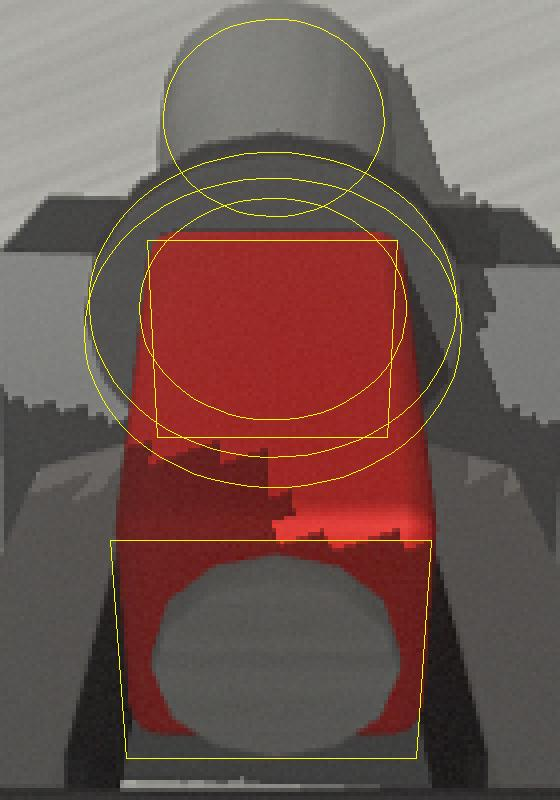

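View pics/w20z.png

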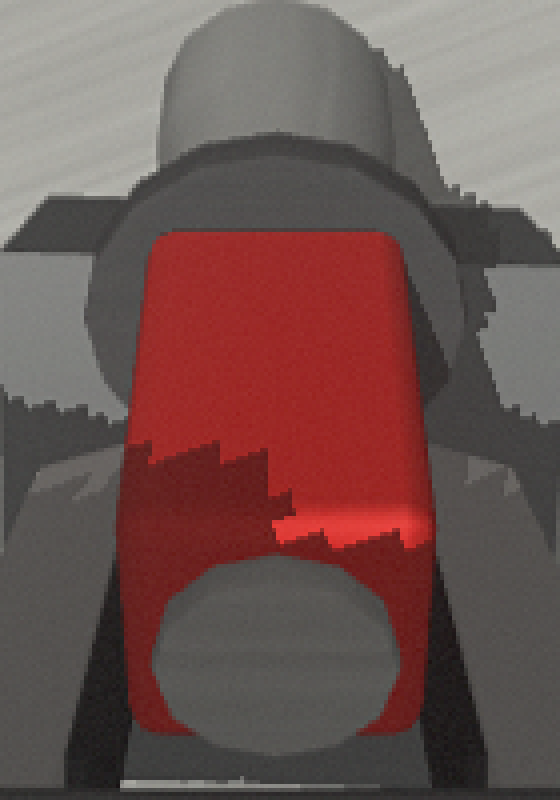

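```bash
python3 - <<'E'
from gun import *
s=optics.snapshot('wrist'); o=robot.get_obs()
p=gunfit(s,[('top',0,.016,160.2),('top',.05,.022,193.25),('top',.056,.022,198.5),('left',.056,.022,276.5),('right',.056,.022,370.5),('edge',.056,0,218),('edge',.106,0,290)])
gunov(s,o,[p],'o20w.png',(255,160,395,360),4)
E
```

```text
[ 0.3659 -0.0111  0.0828  0.0004] [ 0.1  0.   1.3 -0.2  0.2 -2.5  0. ]
```

View pics/o20w.png

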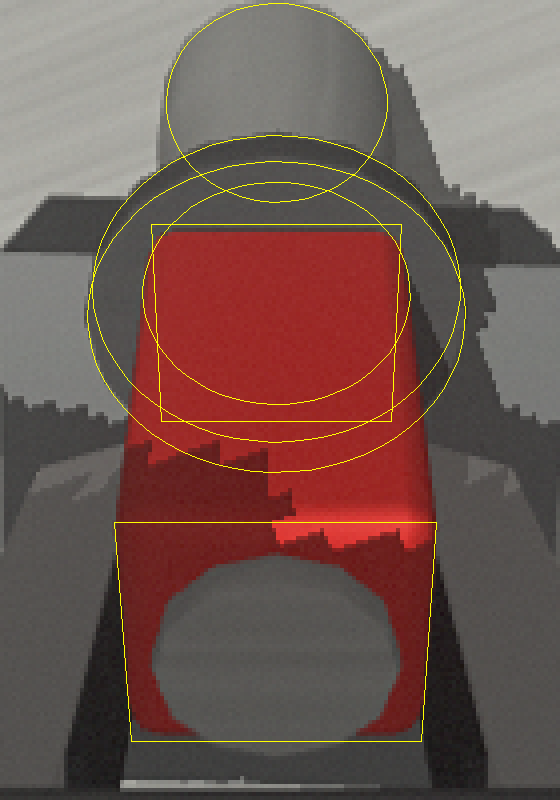

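Request:
arm_command([
  [0,0.004,-0.0015,0.005,0],
  [0,0.006,-0.002,0.05,0],
  [0,0.006,-0.002,0.1,0],
  [0,0.006,-0.002,0.14,9],
  [0,0.006,0.03,0.14,18],
  [0,0.006,0.08,0.14,27],
  [0,0.006,0.13,0.14,36.7],
  [0,0.006,0.18,0.14,36.7],
  [0,0.006,0.2,0.14,36.7],
  [0,0.006,0.2,0.14,36.7],
])

```text
time: 23.9
tool_pos: [0.5197, -0.0995, 0.2358]
ee_rot: [3.141, -0.001, -1.292]
wrist_force: [-0.6, -0.3, -3.4]
width: 0.0278
```

```bash
cat >> gun.py <<'E'
def nip(d,cov=(.613,.0488,.278),dz=.040):
    c,n=np.cos(cov[2]),np.sin(cov[2]); xb=np.array([c,n,0]); a=-np.sin(.36)*xb+np.array([0,0,np.cos(.36)])
    return np.array([cov[0],cov[1],dz+.034])-.03*xb+d*a, a
E
python3 - <<'E'
from gun import *
o=robot.get_obs(); print(o['tool_pos'],o['ee_rot'],o['wrist_force'],o['width'])
s=snap('wrist','w21.png')
cv2.imwrite('pics/w21z.png',cv2.resize(s['image'][150:360,255:395,::-1],None,fx=4,fy=4,interpolation=3)[:600])
p=[.3659,-.0111,.0828,0]
m=gunworld(o,p,0,0,0)[0]; ax=gunworld(o,p,.1,0,0)[0]-m; ax*=10
t,a=nip(.047); print('axis',ax,'nip',a,'ang',np.arccos(ax@a)); print('mouth',m,'target',t,'shift',t-m)
E
```

```text
[ 0.51965732 -0.09948488  0.23577523] [ 3.14109697e+00 -8.20541021e-04 -1.29225715e+00] [-0.59311026 -0.33953918 -3.44865459] 0.027831016659012994
axis [-0.34376561 -0.09751072  0.93397905] nip [-0.3387491  -0.09667567  0.93589682] ang 0.005435133016201815
mouth [ 0.55879801 -0.08834164  0.17723625] target [0.56823061 0.03602325 0.11798715] shift [ 0.00943259  0.1243649  -0.0592491 ]
```

View pics/w21z.png

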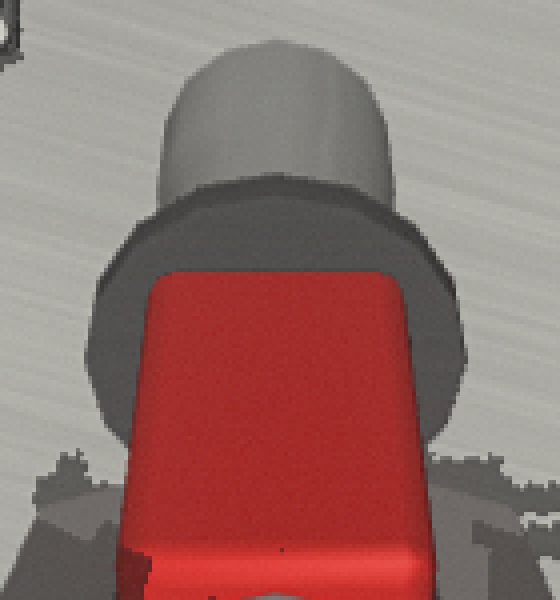

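Request:
arm_command([
  [0,0.002,0.04,0,0],
  [0,0.004,0.08,0,0],
  [0,0.008,0.115,0,0],
  [0,0.0094,0.1244,-0.03,0],
  [0,0.0094,0.1244,-0.059,0],
  [0,0.0094,0.1244,-0.059,0],
  [0,0.0094,0.1244,-0.059,0],
])

```text
time: 24.82
tool_pos: [0.5301, 0.023, 0.1775]
ee_rot: [-3.14, -0.001, -1.296]
wrist_force: [0.3, -0.1, -2.2]
width: 0.0276
```

```bash
python3 - <<'E'
from gun import *
o=robot.get_obs(); print(o['tool_pos'],o['ee_rot'],o['wrist_force'],o['width'])
p=[.3659,-.0111,.0828,0]
m=gunworld(o,p,0,0,0)[0]; t,a=nip(.047); print('shift',t-m)
s=snap('side','s22.png'); u=w2px(s,t)[0].astype(int)
gunov(s,o,[p],'o22s.png',(u[0]-55,u[1]-45,u[0]+55,u[1]+40),7)
im=cv2.resize(s['image'][u[1]-45:u[1]+40,u[0]-55:u[0]+55,::-1],None,fx=7,fy=7,interpolation=3)
for L,r in((.002,.017),(.025,.008),(.037,.005)):
    c,a=nip(L); e1=np.cross(a,[0,0,1]);e1/=np.linalg.norm(e1);e2=np.cross(a,e1); A=np.linspace(0,6.28,50)
    q=(w2px(s,c+r*np.outer(np.cos(A),e1)+r*np.outer(np.sin(A),e2))-[u[0]-55,u[1]-45]+.5)*7
    cv2.polylines(im,[q.round().astype(int)],True,(255,0,255),1)
cv2.imwrite('pics/n22s.png',im)
snap('wrist','w22.png')
E
```

```text
[0.53012257 0.02299477 0.17754779] [-3.14044048e+00 -9.05022279e-04 -1.29599805e+00] [ 0.2517219  -0.1409394  -2.17842165] 0.027644469061120763
shift [-0.00116819  0.00201028 -0.00108881]
```

View pics/o22s.png

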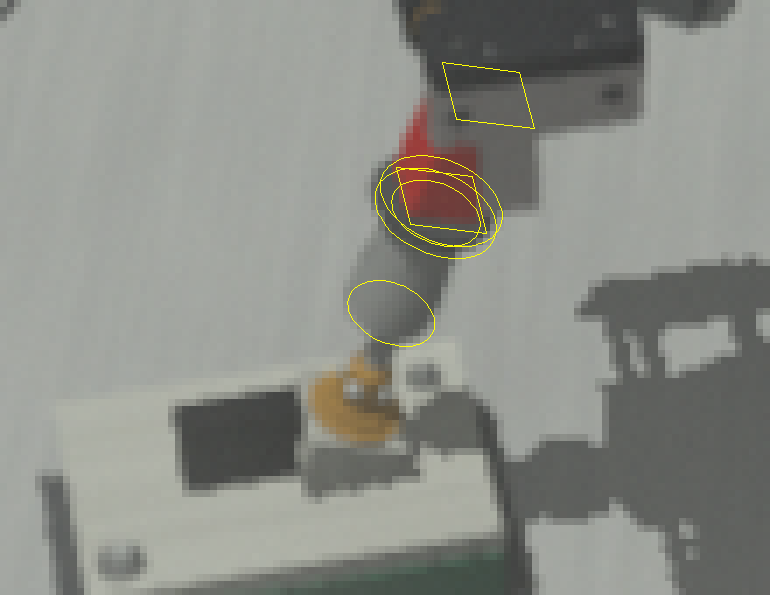

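View pics/n22s.png

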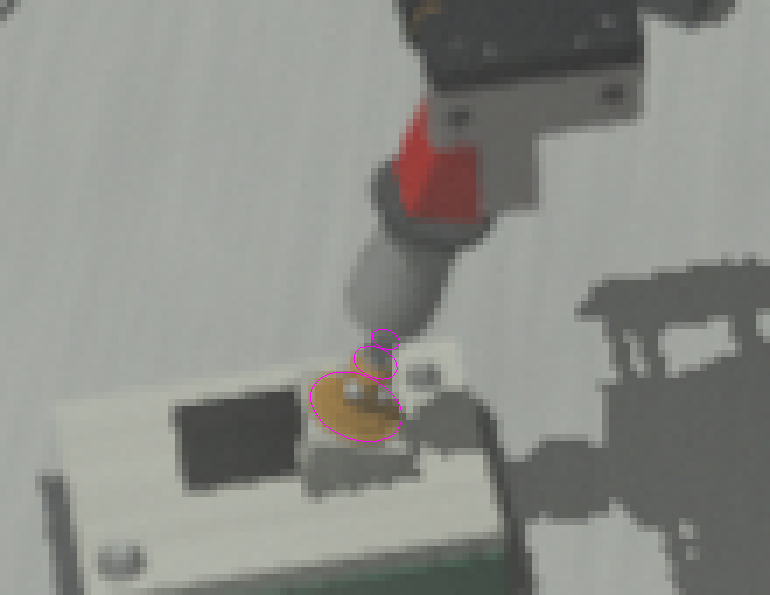

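View pics/w22.png

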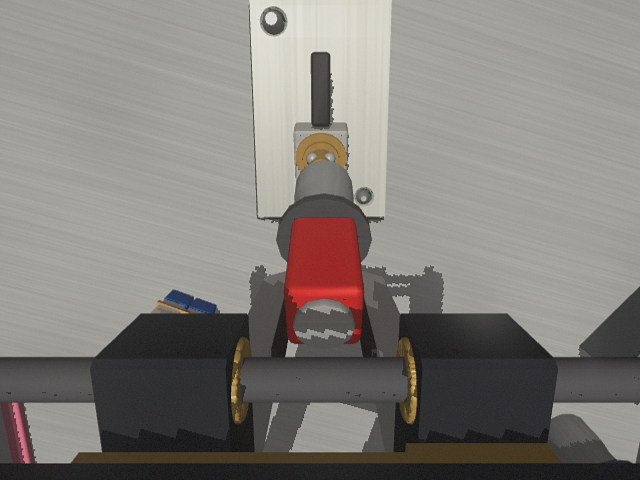

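Request:
arm_command([
  [0,-0.001,0.0017,-0.001,0.2],
  [0,-0.001,0.0017,-0.001,0.2],
  [0,0.0018,0.0025,-0.0087,0.2],
  [0,0.0045,0.0033,-0.0163,0.2],
  [0,0.0063,0.0038,-0.0214,0.2],
  [0,0.0081,0.0043,-0.0263,0.2],
  [0,0.0081,0.0043,-0.0263,0.2],
])

```text
time: 25.8
tool_pos: [0.5372, 0.0287, 0.1495]
ee_rot: [3.14, 0.0, -1.291]
wrist_force: [0.0, -0.9, -2.8]
width: 0.0278
```

```bash
cat > chk.py <<'E'
from gun import *
import sys
o=robot.get_obs(); print(o['time'],o['tool_pos'],o['ee_rot'],o['wrist_force'],o['wrist_torque'],o['width'])
p=[.3659,-.0111,.0828,0]
m=gunworld(o,p,0,0,0)[0]; t,a=nip(0); v=m-t; print('d',v@a,'lateral',v-a*(v@a),'F axial',o['wrist_force']@a)
n=sys.argv[1]
s=snap('side','s%s.png'%n); u=w2px(s,nip(.047)[0])[0].astype(int)
cv2.imwrite('pics/s%sz.png'%n,cv2.resize(s['image'][u[1]-45:u[1]+40,u[0]-55:u[0]+55,::-1],None,fx=7,fy=7,interpolation=3))
s=snap('wrist','w%s.png'%n)
E
python3 chk.py 23
```

```text
25.8 [0.53719765 0.02866692 0.1494687 ] [ 3.14032775e+00  3.68829360e-04 -1.29054447e+00] [ 0.03189574 -0.90019023 -2.82251847] [-0.01271831  0.09113055 -0.01803811] 0.02775359365978095
d 0.018551075630950212 lateral [-0.00161099  0.00115806 -0.00046348] F axial -2.5653642336667453
```

View pics/s23z.png

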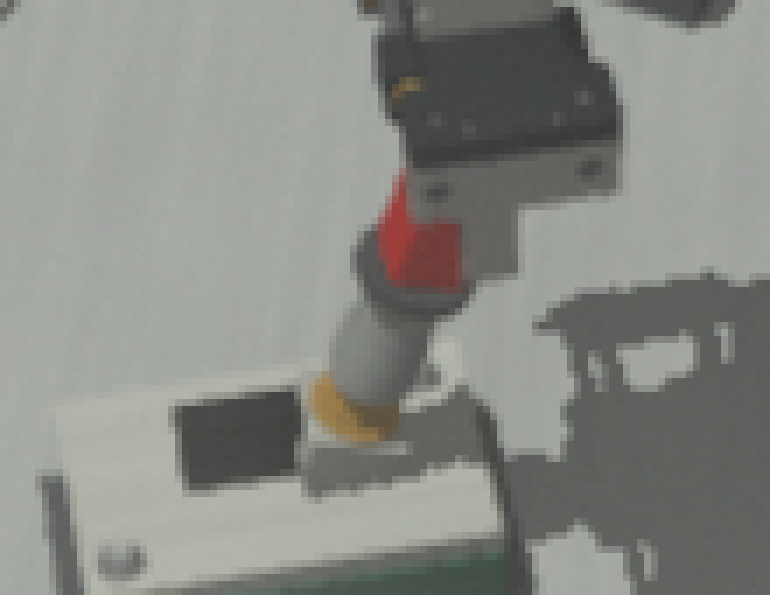

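View pics/w23.png

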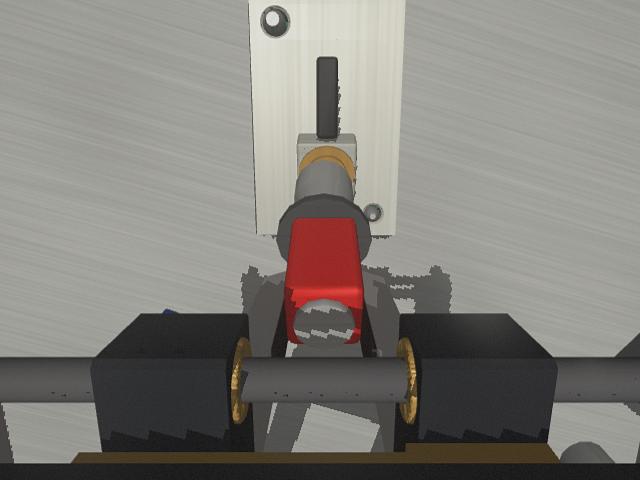

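Request:
arm_command([
  [0,0.0014,-0.0013,0,0],
  [0,0.0014,-0.0013,0,0],
  [0,0.0024,-0.001,-0.0028,0],
  [0,0.0033,-0.0008,-0.0051,0],
  [0,0.0033,-0.0008,-0.0051,0],
])

```text
time: 26.52
tool_pos: [0.5399, 0.0276, 0.1446]
ee_rot: [3.139, 0.0, -1.291]
wrist_force: [-2.4, 0.2, -1.7]
width: 0.0278
```

```bash
python3 chk.py 24
```

```text
26.525 [0.53990589 0.02758342 0.14462128] [ 3.13919675e+00  9.79488001e-05 -1.29072692e+00] [-2.367544    0.24432901 -1.74234631] [-0.16581871  0.64273634  0.03534542] 0.027830537384602127
d 0.013182058488886955 lateral [-0.00077876 -0.00048518 -0.00033199] F axial -0.8522736552078779
```

View pics/w24.png

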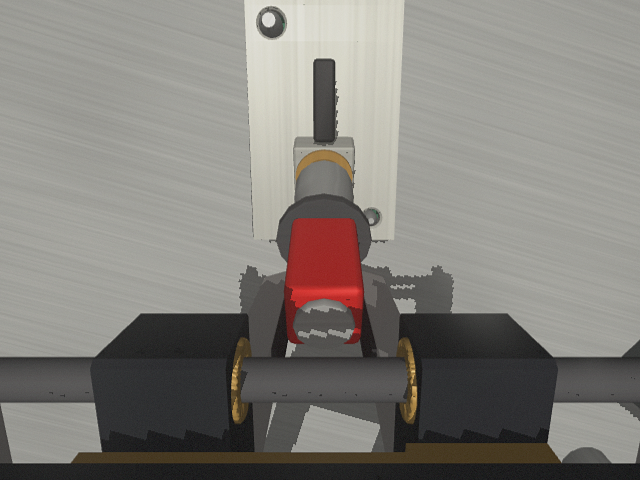

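Request:
arm_command([
  [0,-0.0005,0,-0.001,0],
  [0,0.0002,0.0002,-0.003,0],
  [0,0.0009,0.0004,-0.005,0],
  [0,0.0009,0.0004,-0.005,0],
])

```text
time: 27.12
tool_pos: [0.541, 0.0278, 0.1421]
ee_rot: [3.141, -0.001, -1.291]
wrist_force: [-7.3, -0.9, 5.8]
width: 0.0278
```

```bash
python3 chk.py 25
```

```text
27.125 [0.54103157 0.0278228  0.14214501] [ 3.14114376e+00 -9.24002099e-04 -1.29069457e+00] [-7.25226271 -0.94658673  5.82542466] [-0.35702769  1.53878324  0.0074828 ] 0.02776097584806396
d 0.010493918605334565 lateral [-0.0004379  -0.00053038 -0.00021328] F axial 8.000205778891356
```

Request:
arm_command([
  [0,-0.0003,0.0002,-0.001,0],
  [0,0.0002,0.0004,-0.002,0],
  [0,0.0007,0.0005,-0.0035,0],
  [0,0.0007,0.0005,-0.0035,0],
])

```text
time: 27.72
tool_pos: [0.5425, 0.0285, 0.1371]
ee_rot: [-3.141, -0.001, -1.291]
wrist_force: [-5.0, -1.3, 2.2]
width: 0.0279
```

```bash
python3 chk.py 26
```

```text
27.725 [0.54250821 0.02853982 0.13705558] [-3.14110601e+00 -5.40753890e-04 -1.29072321e+00] [-5.00069725 -1.26141046  2.20210463] [-0.380663    0.89421261  0.02009681] 0.02789541808791455
d 0.005177580739464846 lateral [-0.00071543 -0.00029173 -0.00028909] F axial 3.876872104396185
```

View pics/s26z.png

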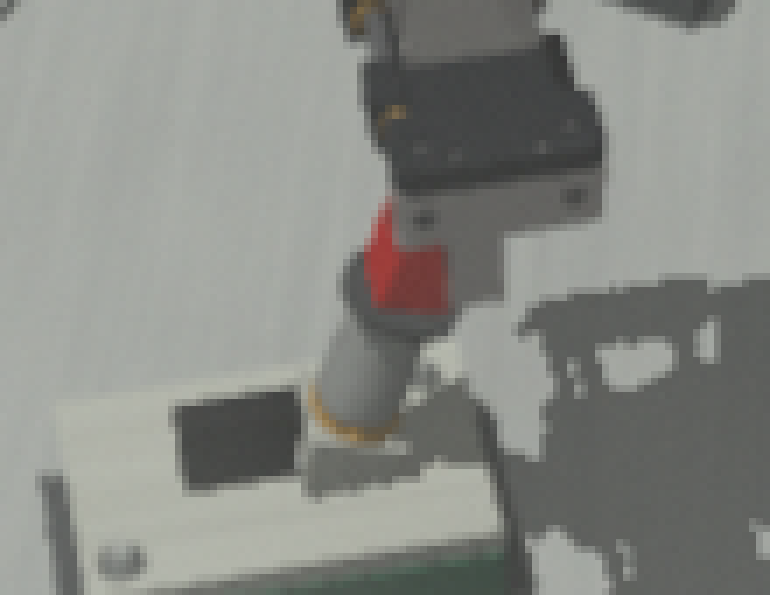

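View pics/w26.png

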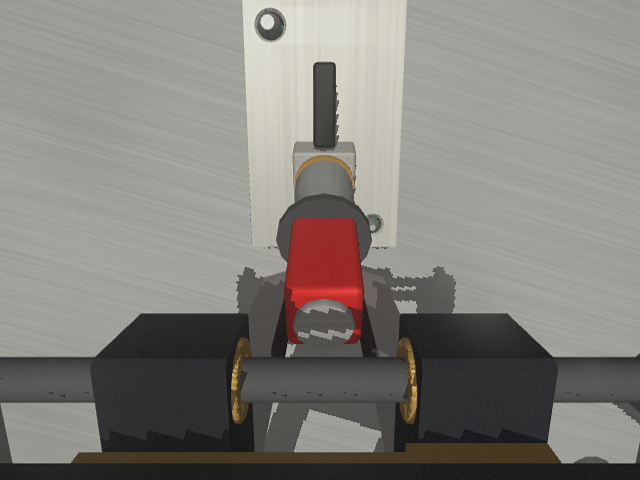

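Request:
arm_command([
  [0,0.0002,0.0001,-0.001,0],
  [0,0.0006,0.0002,-0.0025,0],
  [0,0.001,0.0003,-0.004,0],
  [0,0.001,0.0003,-0.004,0],
])

```text
time: 28.32
tool_pos: [0.5439, 0.029, 0.1334]
ee_rot: [-3.14, -0.001, -1.291]
wrist_force: [-5.0, -2.2, 5.9]
width: 0.028
```

```bash
python3 chk.py 27
```

```text
28.325 [0.54388787 0.02895115 0.13343287] [-3.14006622e+00 -6.53127649e-04 -1.29060671e+00] [-5.02756408 -2.16459291  5.9414361 ] [-0.3122684   0.91028976 -0.05113562] 0.027981703494059162
d 0.0012982488716044203 lateral [-0.00059096 -0.00024034 -0.00023872] F axial 7.472917431037442
```

View pics/s27z.png

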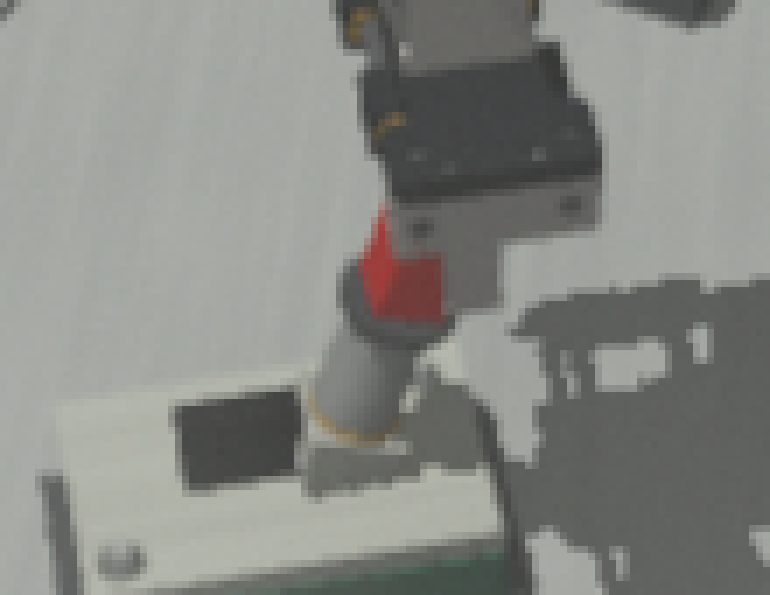

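Request:
arm_command([
  [0,0.0002,0.0001,-0.001,0],
  [0,0.0006,0.0002,-0.002,0],
  [0,0.0008,0.0002,-0.003,0],
  [0,0.0008,0.0002,-0.003,0],
])

```text
time: 28.92
tool_pos: [0.5443, 0.0291, 0.1325]
ee_rot: [-3.14, -0.001, -1.291]
wrist_force: [-9.6, -1.4, 12.8]
width: 0.0285
```

```bash
python3 chk.py 28
```

```text
28.925 [0.54428253 0.02905665 0.13247691] [-3.13995243e+00 -1.01397819e-03 -1.29057978e+00] [-9.57527316 -1.3931083  12.77765007] [-0.36585744  1.56213941  0.02793202] 0.028453550434721156
d 0.00026167872136481624 lateral [-0.00053551 -0.00025243 -0.00021991] F axial 15.336856927333573
```

View pics/s28z.png

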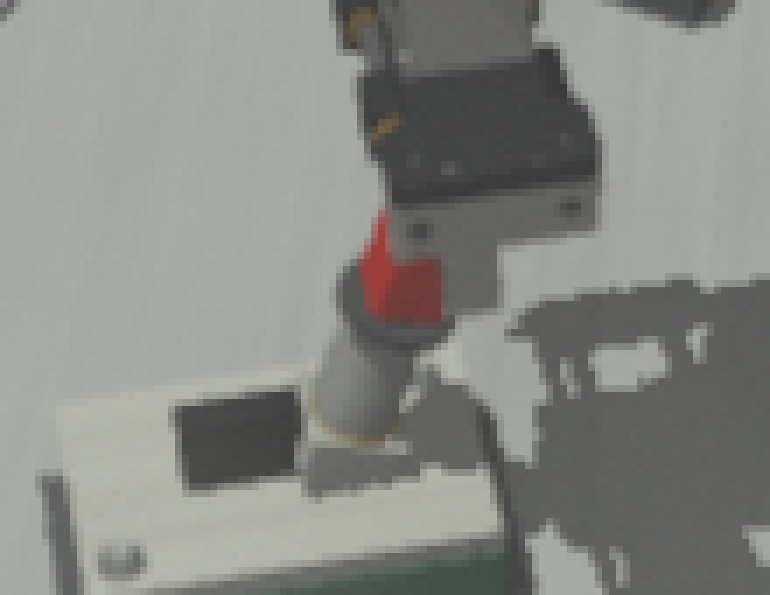

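View pics/w28.png

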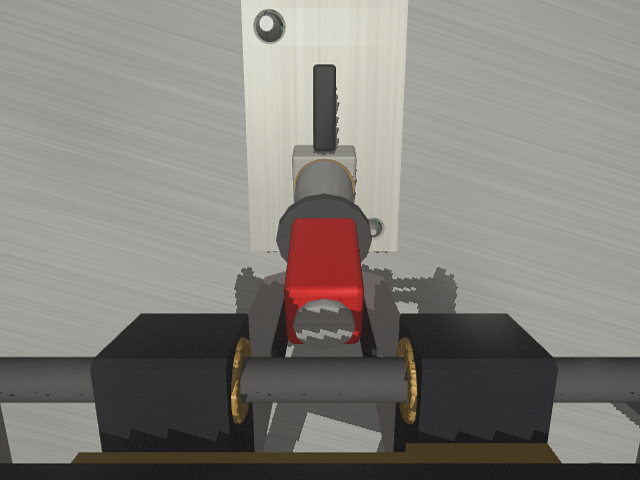

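```bash
python3 - <<'E'
from gun import *
s=optics.snapshot('side'); k=10
u=w2px(s,nip(.047)[0])[0].astype(int); x0,y0=u[0]-25,u[1]-15
im0=cv2.resize(s['image'][y0:y0+45,x0:x0+55,::-1],None,fx=k,fy=k,interpolation=3)
A=np.linspace(0,6.28,60); im=im0.copy()
c0,a=nip(0)
yb=np.array([-np.sin(.278),np.cos(.278),0]); xp=np.cross(yb,a)
for L,r,col in((.002,.016,(0,255,255)),(.052,.022,(255,0,255)),(.058,.022,(255,0,255)),(.052,.016,(0,255,255)),(.002,.017,(0,255,0))):
    c=c0+L*a
    q=(w2px(s,c+r*np.outer(np.cos(A),xp)+r*np.outer(np.sin(A),yb))-[x0,y0]+.5)*k
    cv2.polylines(im,[q.round().astype(int)],True,col,1)
cv2.imwrite('pics/id.png',np.vstack([im]))
cv2.imwrite('pics/id0.png',im0)
w=optics.snapshot('wrist'); o=robot.get_obs()
im=cv2.resize(w['image'][140:270,255:395,::-1],None,fx=5,fy=5,interpolation=3)
for L,r,col in((.002,.016,(0,255,255)),(.052,.022,(255,0,255)),(.058,.022,(255,255,0)),(.002,.017,(0,255,0))):
    c=c0+L*a
    q=(w2px(w,c+r*np.outer(np.cos(A),xp)+r*np.outer(np.sin(A),yb),o)-[255,140]+.5)*5
    cv2.polylines(im,[q.round().astype(int)],True,col,1)
cv2.imwrite('pics/idw.png',im)
print(o['wrist_force'],o['time'])
E
```

```text
[-8.95107532 -2.2473775  12.94915202] 29.125
```

View pics/id.png

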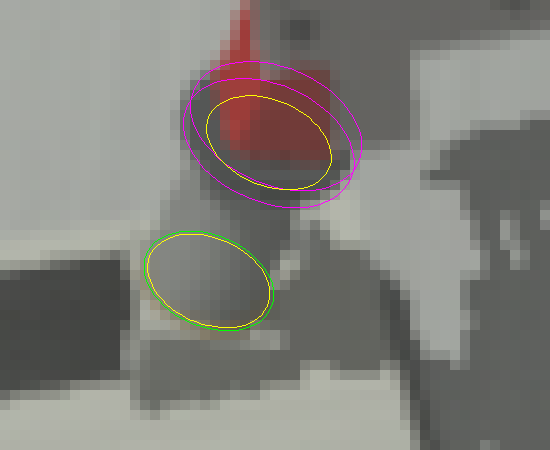

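View pics/id0.png

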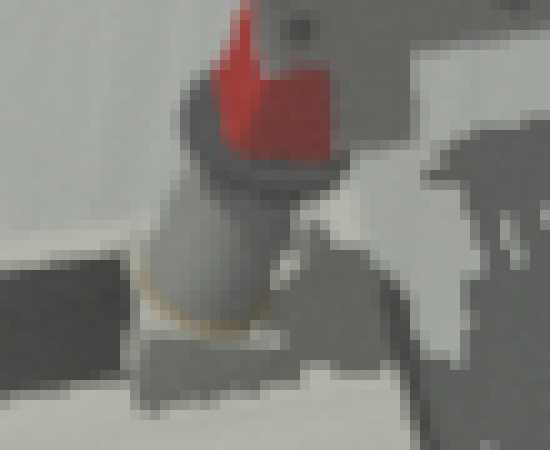

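View pics/idw.png

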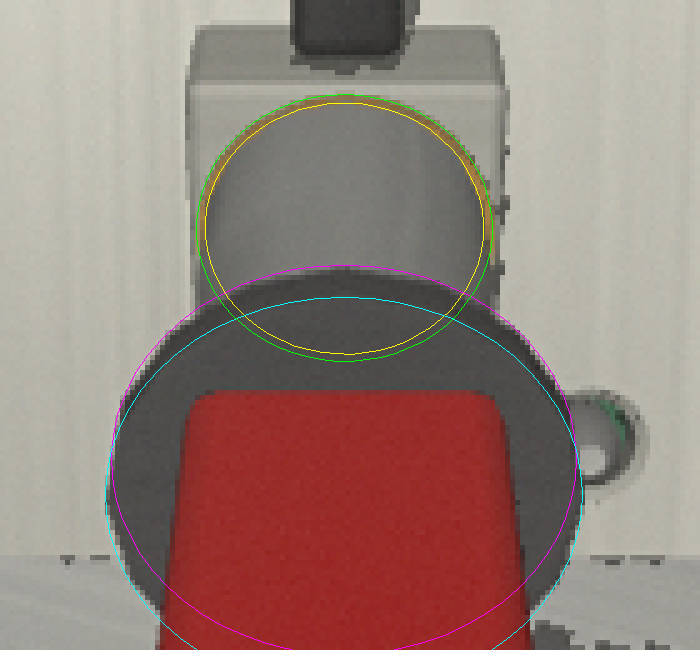

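Request:
arm_command([
  [0,-0.0006,-0.0002,-0.0008,0],
  [0,-0.0006,-0.0002,-0.0015,0],
  [0,-0.0006,-0.0002,-0.0015,0],
  [0,-0.0006,-0.0002,-0.0015,0],
])

```text
time: 29.62
tool_pos: [0.5442, 0.029, 0.1324]
ee_rot: [-3.138, -0.001, -1.29]
wrist_force: [-9.4, -2.0, 17.3]
width: 0.0279
```

```bash
python3 chk.py 29; python3 - <<'E'
from gun import *
c0,a=nip(0); yb=np.array([-np.sin(.278),np.cos(.278),0]); xp=np.cross(yb,a); A=np.linspace(0,6.28,60)
w=optics.snapshot('wrist'); o=robot.get_obs()
im=cv2.resize(w['image'][140:270,255:395,::-1],None,fx=5,fy=5,interpolation=3)
for L,r,col in((.002,.016,(0,255,255)),(.052,.022,(255,0,255)),(.058,.022,(255,255,0)),(.002,.017,(0,255,0))):
    q=(w2px(w,c0+L*a+r*np.outer(np.cos(A),xp)+r*np.outer(np.sin(A),yb),o)-[255,140]+.5)*5
    cv2.polylines(im,[q.round().astype(int)],True,col,1)
cv2.imwrite('pics/idw2.png',im)
E
```

```text
29.625 [0.54417632 0.02901743 0.13235572] [-3.13800539e+00 -1.27111440e-03 -1.29047597e+00] [-9.41878218 -2.01073644 17.26049203] [-0.29823893  1.63574551 -0.00662716] 0.027911163230053354
d 0.00022245818794234897 lateral [-0.00054275 -0.00027425 -0.00022478] F axial 19.539032915615625
```

View pics/idw2.png

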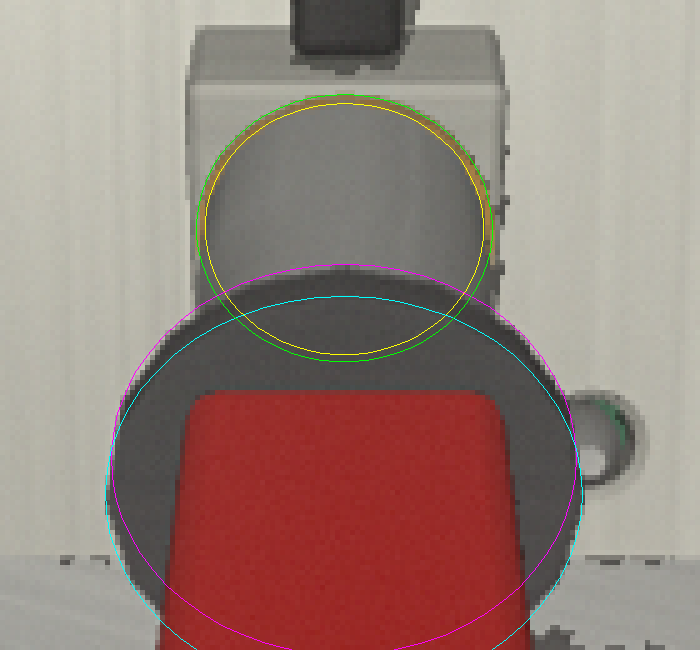

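View pics/s29.png

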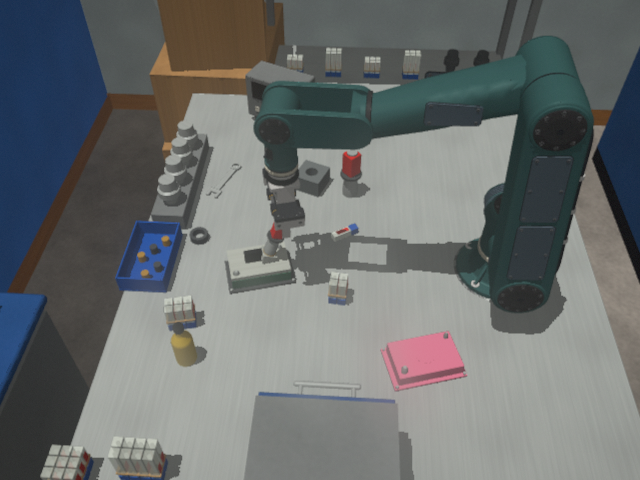

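Request:
arm_command([
  [0,0,0,0,0],
  [0,0,0,0,0],
  [0,0,0,0,0],
  [0,0,0,0,0],
  [0,0,0,0,0],
  [0,0,0,0,0],
])

```text
time: 30.52
tool_pos: [0.5442, 0.029, 0.1324]
ee_rot: [-3.138, -0.001, -1.29]
wrist_force: [-10.3, -1.9, 17.2]
width: 0.0277
```

```bash
python3 chk.py 30
```

```text
30.525 [0.54420058 0.02900198 0.13236474] [-3.13794522e+00 -1.32008467e-03 -1.29048350e+00] [-10.28693736  -1.88420215  17.23550942] [-0.24933418  1.72395644  0.04149435] 0.027722103279574938
d 0.00022524841802826562 lateral [-0.0005133 -0.0002915 -0.0002159] F axial 19.79750575850651
```

Steady on the hard stop, so I'm handing in.

```bash
python3 -c "
from bench import robot
print(robot.close_job())"
```

```text
the job is handed in; nothing more can be done
None
```

The cover is seated on both pins and released. I handed the job in at about 30.5 s with the grease gun still gripped and pressed onto the nipple; no verdict was reported.

**Cover:** I lowered it by the rib until it stopped, with up to about 16 N of contact force, then let go. Pictures after release show both pins in their holes and the plate lying flush.

**Gun:** The moves can't tilt the tool, so I pivoted the gun in the grip, pushing its nose first against the rest's hole and then against its outer side. The handle slipped about 11 mm off-centre in the pads, but the tilt came out near 0.36 rad.

**Pressing home:**
- The axial force peaked at about 8 N on the wrist sensor, then dropped as the nose snapped on about 5 mm further.
- At the stop, extra push raised the wrist force from 15 to 20 N with no further movement. Position and force then held steady for about 0.75 s.
- The wrist picture matches the fully-home outline to about 1 pixel.

**Checks that disagreed:**
- The gun model put the nose about 1.8 mm deeper than the true stop, which is within calibration and slip error.
- The side view suggests the gun may lean 0.02–0.04 rad less than the nipple's axis.
- About 5 N of sideways force on the nose remained.
- The plunger travel can't be read directly, so "fully home" rests on the hard stop and the pictures.

In the last side picture the bystanders look where they were; I checked this by eye only.

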